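Load the polishing spindle

TASK

Get the guitar shop's polishing spindle ready: slide onto its bare rod first the red wheel, then the aluminium spacer, then the blue wheel, and last the brass end cap with its open end over the rod's tip. Push the stack fully home against the flange so that no gaps are left, and let go. Do not drop any of the parts onto the bench, and do not shift or knock over the other things on it.

Things in the scene. Friction and masses are not known exactly. Their poses are not given: they have to be found in the camera images.
- spindle: Blue polishing motor fixed to the left or right half of the bench, its bare steel rod level. Origin on the bench under the rod; x runs along the rod from its free tip to the motor. Rod 12 mm thick, 104 mm long (x -56 to 48 mm), axis 120 mm high. Then flange (40 mm diameter, 6 mm), neck (30 mm diameter, 55 mm long), motor (92 mm diameter, x 109 to 237 mm, top with switch 186 mm high).
- flange (a point): Centre of the flange's face, where the rod leaves it, on the rod's axis, 120 mm high; x axis along the rod towards the motor (parts on the rod have negative x), z up.
- rod_tip (a point): Free end of the rod, on its axis, 104 mm from the flange face, 120 mm high; same axes as flange. The last 5 mm taper from 12 to 6 mm in diameter.
- cradle: Plywood parts cradle fixed on the half opposite the motor. Base 220 x 70 x 12 mm, origin under its centre, x along it. Two 6 mm steel rails along x, centres 38 mm high, 11 mm either side of the middle; fins (3 mm thick, 18 mm wide in y, 54 mm high) part four places at x = -75, -25, 25, 75 mm. Parts stand on the rails, axes along x; fingers can grip across the diameter, outside the rails.
- coarse_wheel: Red coarse polishing wheel, rigid, 56 mm diameter, 20 mm thick, about 110 g; axis horizontal along its own x; origin at its centre; hole 16 mm in diameter, right through along x; waits upright in one of the cradle's four places, centre 67 mm above the bench.
- spacer: Aluminium spacer sleeve, 40 mm diameter, 28 mm long, about 80 g; axis horizontal along its own x; origin at its centre; hole 16 mm in diameter, right through along x; waits upright in one of the cradle's four places, centre 58 mm above the bench.
- fine_wheel: Blue fine polishing wheel, rigid, 56 mm diameter, 20 mm thick, about 110 g; axis horizontal along its own x; origin at its centre; hole 16 mm in diameter, right through along x; waits upright in one of the cradle's four places, centre 67 mm above the bench.
- end_cap: Brass end cap, 36 mm diameter, 43 mm long, about 200 g; axis along its x, origin at mid-length; blind hole 16 mm in diameter, 39 mm deep, open at its +x end (-x end closed). Slides on loosely, no thread. Waits in one of the cradle's places, hole towards the cradle's +x, centre 56 mm above the bench.
- glue_bottle: White loose glue bottle with an orange cap, 52 mm diameter, 170 mm tall, standing between cradle and motor; origin under its centre. Leave alone.
- mug: White mug, 80 mm diameter, 95 mm tall, on the right, handle along its +y; origin under its centre. Leave alone.
- paper_cup: Blue and white cup, 80 mm diameter, 130 mm tall, on the left; origin under its centre. Leave alone.
- spray_can: Grey spray can, 52 mm diameter, 190 mm tall, on the right; origin under its centre. Leave alone.
- screwdriver: Yellow screwdriver, 170 mm long, lying near the robot; its x runs from handle to tip. Leave alone.
- sanding_block: Cork block, 110 x 60 x 30 mm, on the left; origin under its centre. Leave alone.
Things that resemble listed ones, but are neither listed nor needed, are in the scene too. Of the things shaped like the spacer, the aluminium one is meant. There is more than one size of the end_cap; the job needs the smaller.

How it is judged:
On the way, in this order (a step that is already met when the one before it is completed fails the run):
1. the red wheel is threaded on the rod (x of coarse_wheel in the frame of flange between -0.09 and -0.004 m and y of coarse_wheel in the frame of flange between -0.005 and 0.005 m and z of coarse_wheel in the frame of flange between -0.006 and 0.005 m and angle between the x axis of coarse_wheel and the x axis of flange, either way round below 0.25 rad), for 0.2 s.
2. the spacer is threaded on the rod (x of spacer in the frame of flange between -0.09 and -0.004 m and y of spacer in the frame of flange between -0.005 and 0.005 m and z of spacer in the frame of flange between -0.006 and 0.005 m and angle between the x axis of spacer and the x axis of flange, either way round below 0.25 rad), for 0.2 s.
3. the blue wheel is threaded on the rod (x of fine_wheel in the frame of flange between -0.09 and -0.004 m and y of fine_wheel in the frame of flange between -0.005 and 0.005 m and z of fine_wheel in the frame of flange between -0.006 and 0.005 m and angle between the x axis of fine_wheel and the x axis of flange, either way round below 0.25 rad), for 0.2 s.
4. the cap is over the rod's tip (x of end_cap in the frame of flange between -0.115 and -0.004 m and y of end_cap in the frame of flange between -0.005 and 0.005 m and z of end_cap in the frame of flange between -0.006 and 0.005 m and angle between the x axis of end_cap and the x axis of flange, either way round below 0.25 rad), for 0.2 s.
At the end, for the whole second after the job is handed in: Red wheel, spacer, blue wheel and cap lie in this order along the rod from the flange, the first gap under about 4 mm and all gaps together under about 6 mm, each centred on the rod within 5 mm and in line with it within 0.25 rad, and at rest (x of coarse_wheel in the frame of flange between -0.014 and -0.006 m and y of coarse_wheel in the frame of flange between -0.005 and 0.005 m and z of coarse_wheel in the frame of flange between -0.006 and 0.005 m and angle between the x axis of each of coarse_wheel, spacer, fine_wheel, end_cap and the x axis of flange, either way round below 0.25 rad and linear speed of each of coarse_wheel, spacer, fine_wheel, end_cap below 0.02 m/s and x of spacer in the frame of flange between -0.039 and -0.029 m and y of spacer in the frame of flange between -0.005 and 0.005 m and z of spacer in the frame of flange between -0.006 and 0.005 m and x of fine_wheel in the frame of flange between -0.064 and -0.052 m and y of fine_wheel in the frame of flange between -0.005 and 0.005 m and z of fine_wheel in the frame of flange between -0.006 and 0.005 m and x of end_cap in the frame of flange between -0.0965 and -0.083 m and y of end_cap in the frame of flange between -0.005 and 0.005 m and z of end_cap in the frame of flange between -0.006 and 0.005 m); the robot touches nothing.
It fails at once if a bystander is shifted by more than 25 mm or knocked over (distance of any of glue_bottle, mug, paper_cup, spray_can, screwdriver, sanding_block from where it was at the start of the episode above 0.025 m or angle between any of glue_bottle, mug, paper_cup, spray_can, sanding_block's own z axis and vertical above 0.5 rad).
It fails at once if a wheel, the spacer or the cap is dropped onto the bench (height (world z) of any of coarse_wheel, spacer, fine_wheel, end_cap below 0.04 m).
It also fails if it takes over 72 s, if anything falls off the work surface, if the arm or the gripper's body presses on something with over 40 N, if the wrist force passes 120 N, or if a joint passes its speed limit or range.

ROBOT

A 6-joint arm with a two-finger parallel gripper is mounted at the origin on the work surface. World frame = base frame: x ahead of the robot, y to its left, z up, the work surface at z = 0. Lengths are in m, angles in rad, forces in N, time in s.
With the tool pointing down it reaches from about 0.375 to 0.9 m from the base axis. Payload 3.1 kg.
Tool frame: the origin (TCP) lies at the very end of the fingers, on their centre line; the grasp point (between the pads) lies 19 mm behind it; z points along the fingers, y is the direction in which the jaws open and shut (so a half turn about z gives the same grasp; the last joint's range is limited). The gripper opens to 85 mm and grips with 20 to 120 N. Pads are 22 mm wide; open, the fingers measure 114 mm over their backs; the gripper's body (76 mm by 85 mm) begins 54 mm behind the grasp point. The pads swing forward as they close: fully open they stand 13 mm farther back than shut.
Start: joints at [-1.435, 0.527, 1.433, -0, 1.181, -0.178], TCP at [0.194, -0.594, 0.231] pointing down, gripper open.
Joint ranges: [-3.08, 3.08], [-0.75, 2.2], [0.22, 2.44], [-1.43, 4.57], [0, 2.65], [-2.85, 2.85]. Speed limits (rad/s): [2.79, 2.79, 3.14, 3.14, 3.14, 3.14].

INTERFACE

Orientations are given as a unit quaternion [x, y, z, w].
In Python, from station import manip gives the robot as it stands.
- The arm moves only by the tool send_rows, never from a script. Its argument "motion" is a list of rows, each an object with "gripper": the finger opening in mm, from 0 to 85.4; "travel": the shift along the tool's x, y, z in mm, a list of three; "rotation": the turn, a rotation vector about the tool's x, y, z in degrees, a list of three. In form: [{"gripper": gripper, "travel": [x, y, z], "rotation": [ax, ay, az]}, ...]. A call has 1 to 12 rows; each row shifts and turns the commanded pose from where the row before left it, along the tool's axes as they then stand; what a row does not reach is not made up. A row lasts 1/12 s, in which the tool goes at most 41.7 mm and 7.16 degrees, less where a joint would pass 70% of its speed; a pose out of reach is approached as far as the arm can. A call is refused whole if a number of a shift passes 41.7 or a number of a turn 7.16, either way. A call with a gripper value outside its range is refused whole. The fingers move at their own pace and stop on an object; "newtons" is the grip in N (left out, the last holds). Time passes only in rows, so rows that do not move let the fingers close. It gives the time, the measured TCP pose, the force and the opening at its end, in the units of the state.
- manip.sense(): the state, without advancing time (a new reading comes with each control period).
- manip.snapshot(name): name is "scene" or "top" or "wrist"; returns the picture (420x560x3 uint8, red, green, blue); there is no depth.
- manip.calibration(name): a dict with "fx", "fy", "cx", "cy" (pixels), "cam_to_world" (4x4, takes a point from camera to world coordinates). Camera axes: x right, y down, z forward; pixel columns grow to the right and rows downward; lengths in m; the calibration is good to about 2 mm. A picture is of the moment at which its call begins: read the wrist's pose just before it. calibration takes no time and is no camera call; for the wrist camera it gives the pose at the moment of the call.
- manip.sign_off(): hands the job in, once; it reports no verdict.
The state is a dict: "t": time; "q": joint angles; "qd": joint speeds; "tau": joint torques, N m; "tcp_pos": TCP position; "tool_rot": TCP orientation; "force": force on the tool from outside, world axes, zero at the start; "ft_torque": the same for the moment, N m; "finger_gap": opening from 0.0 (shut) to 1.0 (fully open).
Only numpy, scipy, OpenCV 4.12 (cv2) and the standard library are available. Lean on these libraries where they do the work, as an engineer would, in place of code of your own. Each camera call takes 0.05 s, during which the arm holds its last target. There are 200 camera calls.

## Working session

There is one attempt and no reset: what is moved stays moved. The work goes in short steps, Python scripts to look and compute and a tool call to move; the robot and the scene stay as the last step left them, time stands still between calls to the robot, and variables do not carry over. Pictures are saved under pics/ and viewed, about 8 in all and at most 12, crops included, and the job is handed in when it is done.

Besides the shell and the picture viewer there is one more tool, called after "Request:" as name(argument=value, ...), one argument or row to a line, values as JSON. send_rows: Moves the arm, as the interface text tells. Its arguments: {"type":"object","properties":{"motion":{"type":"array","items":{"type":"object","properties":{"gripper":{"type":"number"},"travel":{"type":"array","items":{"type":"number"}},"rotation":{"type":"array","items":{"type":"number"}}}}},"newtons":{"type":"number"}},"required":["motion"]}

```bash
mkdir -p pics; ls
python3 - <<'E'
from station import manip
import cv2,numpy as np
s=manip.sense(); print({k:np.round(v,3) for k,v in s.items()})
for n in("scene","top"):
    im=manip.snapshot(n); cv2.imwrite(f"pics/{n}0.png",im[:,:,::-1]); 
    c=manip.calibration(n); print(n,c['fx'],c['cx'],c['cy'],np.round(c['cam_to_world'],3))
E
```

```text
pics
{'t': np.float64(0.0), 'q': array([-1.434,  0.528,  1.434, -0.   ,  1.181, -0.179]), 'qd': array([-0.001,  0.002,  0.   ,  0.001, -0.003, -0.   ]), 'tau': array([-0.0000e+00, -4.4235e+01, -1.7802e+01, -0.0000e+00,  9.0000e-03,
        0.0000e+00]), 'tcp_pos': array([ 0.193, -0.594,  0.23 ]), 'tool_rot': array([ 0.988,  0.157,  0.   , -0.001]), 'force': array([ 0.185, -0.56 ,  0.031]), 'ft_torque': array([-0.041,  0.025,  0.027]), 'finger_gap': np.float64(0.999)}
scene 519.3547934443411 274.63040197391376 206.42907974159175 [[-0.485  0.73  -0.481  1.179]
 [ 0.875  0.405 -0.266  0.361]
 [ 0.    -0.55  -0.835  1.255]
 [ 0.     0.     0.     1.   ]]
top 444.6749188197292 284.3600885062579 204.98374854545054 [[-0.012 -0.991  0.135  0.368]
 [-1.     0.011 -0.005 -0.014]
 [ 0.003 -0.135 -0.991  1.233]
 [ 0.     0.     0.     1.   ]]
```

View pics/scene0.png

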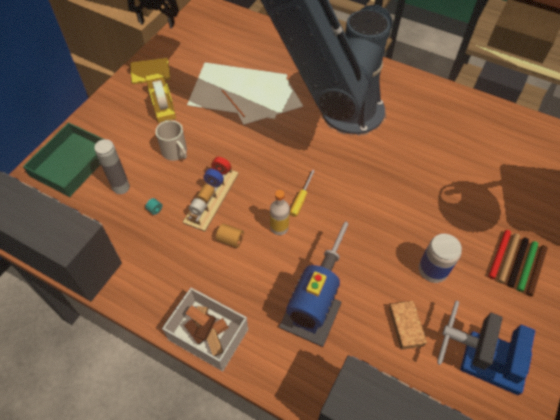

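View pics/top0.png

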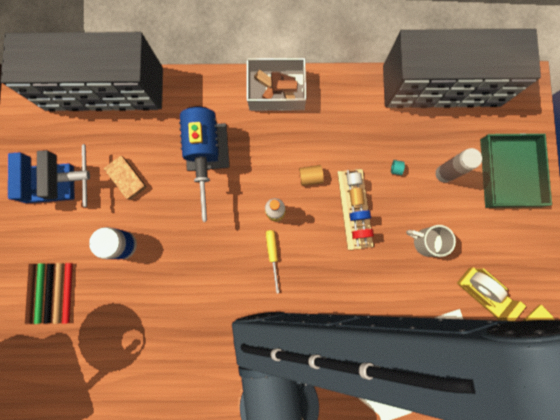

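Scene: the motor is on the left (+y), with its rod tip near (205,220) in the top view. The cradle is at about (356,208), holding, from far to near, grey spacer, brass cap, blue wheel, red wheel. I'll enlarge both regions and measure.

```bash
cat > h.py <<'E'
from station import manip
import cv2,numpy as np
from scipy.spatial.transform import Rotation as R
def ray(c,u,v):
    T=np.array(c['cam_to_world']); d=T[:3,:3]@np.array([(u-c['cx'])/c['fx'],(v-c['cy'])/c['fy'],1]); return T[:3,3],d
def plane(c,u,v,z):
    o,d=ray(c,u,v); return o+d*(z-o[2])/d[2]
def proj(c,p):
    T=np.array(c['cam_to_world']); q=T[:3,:3].T@(np.array(p)-T[:3,3]); return np.array([q[0]/q[2]*c['fx']+c['cx'],q[1]/q[2]*c['fy']+c['cy']])
def blobs(im,lo,hi,box,amin=20):
    x0,y0,x1,y1=box; m=cv2.inRange(cv2.cvtColor(im[y0:y1,x0:x1],cv2.COLOR_RGB2HSV),lo,hi)
    n,l,s,c=cv2.connectedComponentsWithStats(m)
    return [(s[i,4],*(c[i]+[x0,y0]).round(1),*(s[i,:4]+[x0,y0,0,0])) for i in range(1,n) if s[i,4]>=amin]
E
python3 - <<'E'
from h import *
t=cv2.imread('pics/top0.png');s=cv2.imread('pics/scene0.png');c=manip.calibration('top')
a=cv2.resize(t[160:260,330:385],None,fx=6,fy=6,interpolation=2)
b=cv2.resize(t[100:230,170:240],None,fx=4.6,fy=4.6,interpolation=2)[:600]
cv2.imwrite('pics/c1.png',np.hstack([a,np.pad(b,((0,600-len(b)),(0,0),(0,0)))]))
cv2.imwrite('pics/c2.png',cv2.resize(s[145:235,175:250],None,fx=6,fy=6,interpolation=2))
T=t[:,:,::-1].copy()
print('red',[(b,plane(c,b[1],b[2],.08).round(3)) for b in blobs(T,(0,190,100),(6,255,255),(335,160,385,260))])
print('blue',[(b,plane(c,b[1],b[2],.08).round(3)) for b in blobs(T,(105,150,60),(125,255,255),(335,160,385,260))])
for n,u,v,z in [('tip',205,220,.12),('rodbase',202,182,.12),('cr far L',340,171,.012),('cr near R',372,246,.012),('cr near L',347,249,.012),('glue',275,205,.17)]: print(n,plane(c,u,v,z).round(3))
E
```

```text
red [((np.int32(71), np.float64(367.7), np.float64(233.0), np.int64(363), np.int64(229), np.int64(11), np.int64(8)), array([ 0.449, -0.235,  0.08 ])), ((np.int32(39), np.float64(355.7), np.float64(234.3), np.int64(353), np.int64(231), np.int64(7), np.int64(7)), array([ 0.446, -0.204,  0.08 ]))]
blue [((np.int32(132), np.float64(359.9), np.float64(215.1), np.int64(351), np.int64(211), np.int64(19), np.int64(9)), array([ 0.496, -0.217,  0.08 ]))]
tip [0.483 0.18  0.12 ]
rodbase [0.581 0.189 0.12 ]
cr far L [ 0.628 -0.177  0.012]
cr near R [ 0.418 -0.259  0.012]
cr near L [ 0.41  -0.19   0.012]
glue [0.513 0.003 0.17 ]
```

View pics/c1.png

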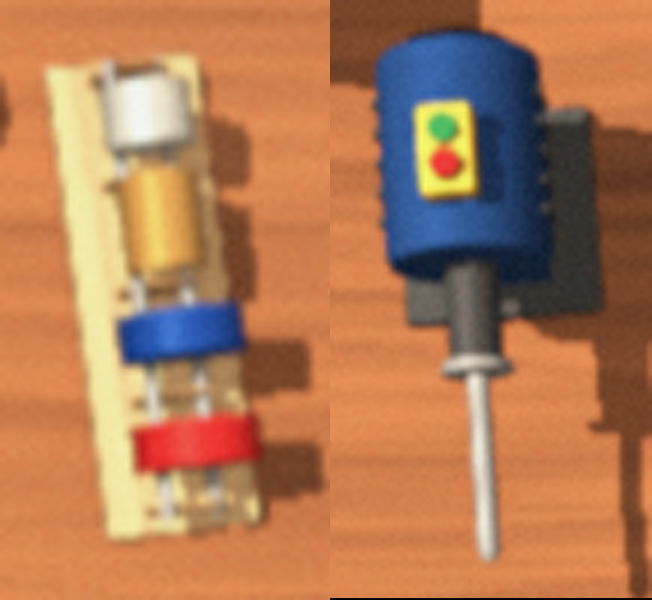

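View pics/c2.png

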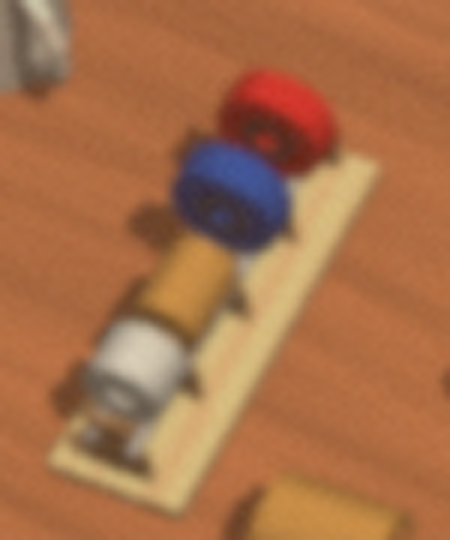

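The cradle and rod both run roughly along world +x. I'll move above the cradle for a close wrist view.

Request:
send_rows(
  motion=[
    {"gripper": 85,"travel": [35,-21,0],"rotation": [0,0,0]},
    {"gripper": 85,"travel": [35,-21,-2],"rotation": [0,0,0]},
    {"gripper": 85,"travel": [35,-21,-5],"rotation": [0,0,0]},
    {"gripper": 85,"travel": [35,-21,-5],"rotation": [0,0,0]},
    {"gripper": 85,"travel": [35,-21,-5],"rotation": [0,0,0]},
    {"gripper": 85,"travel": [35,-21,-5],"rotation": [0,0,0]},
    {"gripper": 85,"travel": [35,-21,-5],"rotation": [0,0,0]},
    {"gripper": 85,"travel": [35,-21,-5],"rotation": [0,0,0]},
    {"gripper": 85,"travel": [35,-21,-5],"rotation": [0,0,0]},
    {"gripper": 85,"travel": [35,-21,-5],"rotation": [0,0,5]},
    {"gripper": 85,"travel": [24,-18,-5],"rotation": [0,0,5]},
    {"gripper": 85,"travel": [0,0,0],"rotation": [0,0,5]},
  ],
)

```text
t: 1.1
tcp_pos: [0.4839, -0.2587, 0.2791]
tool_rot: [1.0, 0.027, 0.001, -0.001]
force: [0.3, -0.1, -0.4]
finger_gap: 0.997
```

Run:
```python
from h import *
s=manip.sense(); print(s['tcp_pos'].round(4),R.from_quat(s['tool_rot']).as_matrix().round(3),s['qd'].round(2))
c=manip.calibration('wrist'); im=manip.snapshot('wrist'); cv2.imwrite('pics/w1.png',im[:,:,::-1]); np.save('w1.npy',c['cam_to_world']); print(c['fx'],c['cx'],c['cy'],np.round(c['cam_to_world'],3))
```

```text
[ 0.4839 -0.2587  0.2791] [[ 0.999  0.055  0.003]
 [ 0.055 -0.999  0.001]
 [ 0.003 -0.001 -1.   ]] [-0.07  0.01  0.02 -0.07 -0.02  0.98]
339.5277440968606 282.1040230449288 207.38523995590927 [[ 0.055 -0.964 -0.26   0.55 ]
 [-0.998 -0.053 -0.013 -0.255]
 [-0.001  0.26  -0.966  0.421]
 [ 0.     0.     0.     1.   ]]
```

View pics/w1.png

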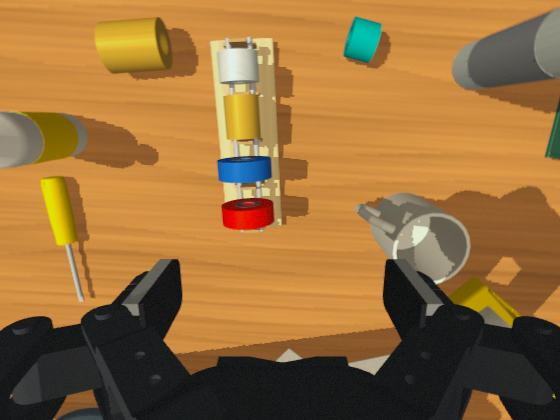

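The wrist view shows the four parts in the cradle: spacer (238,65), cap (242,115), blue wheel (245,170), red wheel (248,213). The base corners are near (211,42), (273,38) and (282,224). Next I'll measure them numerically.

Run:
```python
from h import *
im=cv2.imread('pics/w1.png')[:,:,::-1].copy(); c=manip.calibration('wrist'); c['cam_to_world']=np.load('w1.npy')
box=(205,30,290,240)
for n,lo,hi,z in [('red',(0,200,60),(5,255,255),.067),('red2',(170,200,60),(180,255,255),.067),('blue',(105,150,40),(125,255,255),.067),('cap',(17,200,100),(25,255,255),.056),('spacer',(0,0,120),(180,40,255),.058),('base',(15,40,120),(30,150,255),.012)]:
  for b in blobs(im,lo,hi,box,80):
    x,y,w,h=b[3:]; print(n,b[0],(x,y,w,h),'L',plane(c,x,y+h/2,z)[:2].round(4),'R',plane(c,x+w-1,y+h/2,z)[:2].round(4),'mid top/bot',plane(c,x+w/2,y,z)[:2].round(4),plane(c,x+w/2,y+h-1,z)[:2].round(4))
P=[plane(c,u,v,.012)[:2] for u,v in [(211,42),(273,38),(282,224)]]; print(np.round(P,4)); d=P[1]-P[2]; print(np.linalg.norm(d),np.degrees(np.arctan2(d[1],d[0])),'centre',(P[0]+P[2])/2)
# rod from top view
ct=manip.calibration('top'); t=cv2.imread('pics/top0.png')[:,:,::-1]
tip=plane(ct,204.1,221.7,.12);ba=plane(ct,202.3,182,.12);print(tip,ba,np.degrees(np.arctan2(*(ba-tip)[[1,0]])))
```

```text
red 1241 (np.int64(222), np.int64(198), np.int64(52), np.int64(32)) L [ 0.4438 -0.1949] R [ 0.4469 -0.2503] mid top/bot [ 0.4633 -0.2226] [ 0.4282 -0.2237]
blue 598 (np.int64(218), np.int64(156), np.int64(53), np.int64(27)) L [ 0.4923 -0.1903] R [ 0.4953 -0.2448] mid top/bot [ 0.5079 -0.2177] [ 0.4805 -0.2184]
cap 253 (np.int64(224), np.int64(95), np.int64(13), np.int64(44)) L [ 0.5458 -0.1942] R [ 0.5465 -0.2067] mid top/bot [ 0.568  -0.2006] [ 0.5247 -0.2013]
cap 427 (np.int64(239), np.int64(95), np.int64(19), np.int64(44)) L [ 0.5467 -0.2098] R [ 0.5477 -0.2285] mid top/bot [ 0.569 -0.219] [ 0.5258 -0.2203]
spacer 1388 (np.int64(218), np.int64(37), np.int64(40), np.int64(58)) L [ 0.5947 -0.188 ] R [ 0.5968 -0.2269] mid top/bot [ 0.6222 -0.2074] [ 0.5692 -0.2085]
base 4601 (np.int64(210), np.int64(36), np.int64(72), np.int64(191)) L [ 0.5278 -0.1706] R [ 0.5324 -0.2541] mid top/bot [ 0.6328 -0.2102] [ 0.4131 -0.2162]
base 187 (np.int64(232), np.int64(83), np.int64(19), np.int64(12)) L [ 0.5767 -0.1957] R [ 0.5778 -0.2162] mid top/bot [ 0.5838 -0.2064] [ 0.5719 -0.2067]
base 258 (np.int64(223), np.int64(182), np.int64(16), np.int64(21)) L [ 0.455  -0.1866] R [ 0.4561 -0.2051] mid top/bot [ 0.4688 -0.1963] [ 0.4435 -0.1967]
base 194 (np.int64(239), np.int64(185), np.int64(19), np.int64(14)) L [ 0.4568 -0.2063] R [ 0.458  -0.2285] mid top/bot [ 0.4662 -0.2178] [ 0.4498 -0.2183]
[[ 0.6246 -0.1717]
 [ 0.6324 -0.2399]
 [ 0.4183 -0.2616]]
0.21515577902448854 5.786380122829341 centre [ 0.52145179 -0.21665485]
[0.47913685 0.18242348 0.12      ] [0.58053965 0.18825581 0.12      ] 3.2918220955734623
```

Request:
send_rows(
  motion=[
    {"gripper": 85,"travel": [-18,-19,25],"rotation": [0,0,-1.4]},
    {"gripper": 85,"travel": [-17,-19,25],"rotation": [0,0,-1.3]},
    {"gripper": 85,"travel": [0,0,35],"rotation": [0,0,0]},
    {"gripper": 85,"travel": [0,0,35],"rotation": [0,0,0]},
    {"gripper": 85,"travel": [0,0,10],"rotation": [0,0,0]},
    {"gripper": 85,"travel": [0,0,0],"rotation": [0,0,0]},
  ],
)

```text
t: 1.65
tcp_pos: [0.4406, -0.2264, 0.1451]
tool_rot: [0.999, 0.05, -0.003, -0.003]
force: [0.3, 1.1, 0.2]
finger_gap: 0.996
```

Run:
```python
from h import *
s=manip.sense(); print(s['tcp_pos'].round(4),R.from_quat(s['tool_rot']).as_matrix().round(3))
c=manip.calibration('wrist'); im=manip.snapshot('wrist'); cv2.imwrite('pics/w2.png',im[:,:,::-1])
Rm=R.from_quat(s['tool_rot']).as_matrix(); print('to tgt tool', (Rm.T@(np.array([.4465,-.2225,.044])-s['tcp_pos'])*1000).round(1))
```

```text
[ 0.4406 -0.2264  0.1451] [[ 0.995  0.101 -0.006]
 [ 0.101 -0.995  0.005]
 [-0.006 -0.006 -1.   ]]
to tgt tool [  6.8  -2.7 101.1]
```

View pics/w2.png

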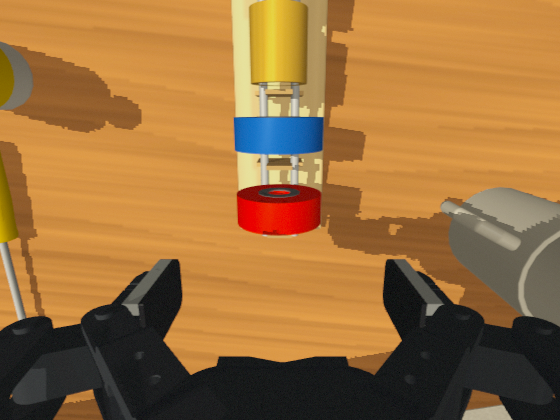

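The wheel is centred at (279,210) and square to the jaws, so I'm descending to grip it.

Request:
send_rows(
  motion=[
    {"gripper": 85,"travel": [3.5,-1.5,35],"rotation": [0,0,0]},
    {"gripper": 85,"travel": [3.3,-1.2,35],"rotation": [0,0,0]},
    {"gripper": 85,"travel": [0,0,25],"rotation": [0,0,0]},
    {"gripper": 85,"travel": [0,0,6],"rotation": [0,0,0]},
    {"gripper": 85,"travel": [0,0,0],"rotation": [0,0,0]},
    {"gripper": 50,"travel": [0,0,0],"rotation": [0,0,0]},
    {"gripper": 50,"travel": [0,0,0],"rotation": [0,0,0]},
    {"gripper": 50,"travel": [0,0,0],"rotation": [0,0,0]},
    {"gripper": 50,"travel": [0,0,0],"rotation": [0,0,0]},
    {"gripper": 50,"travel": [0,0,0],"rotation": [0,0,0]},
  ],
  newtons=50,
)

```text
t: 2.53
tcp_pos: [0.4497, -0.2229, 0.0495]
tool_rot: [0.999, 0.05, 0.0, -0.001]
force: [1.3, 6.0, 6.1]
finger_gap: 0.644
```

Run:
```python
from h import *
s=manip.sense(); print(s['tcp_pos'].round(4),R.from_quat(s['tool_rot']).as_matrix().round(3),s['finger_gap'])
c=manip.calibration('wrist'); im=manip.snapshot('wrist'); cv2.imwrite('pics/w3.png',im[:,:,::-1])
np.save('w3.npy',c['cam_to_world'])
```

```text
[ 0.4497 -0.2229  0.0495] [[ 0.995  0.099  0.001]
 [ 0.099 -0.995  0.001]
 [ 0.001 -0.001 -1.   ]] 0.6441511929397585
```

View pics/w3.png

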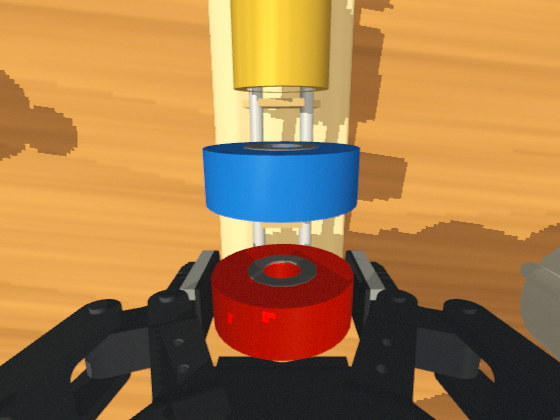

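The red wheel is gripped, with an opening of about 55 mm. Next I lift it and carry it in front of the rod.

Request:
send_rows(
  motion=[
    {"gripper": 50,"travel": [0,0,-20],"rotation": [0,0,0]},
    {"gripper": 50,"travel": [0,0,-40],"rotation": [0,0,0]},
    {"gripper": 50,"travel": [0,0,-40],"rotation": [0,0,0]},
    {"gripper": 50,"travel": [0,0,-40],"rotation": [0,0,0]},
    {"gripper": 50,"travel": [0,-20,-20],"rotation": [0,0,0]},
    {"gripper": 50,"travel": [4,-40,0],"rotation": [0,0,0]},
    {"gripper": 50,"travel": [4,-40,0],"rotation": [0,0,0]},
    {"gripper": 50,"travel": [4,-40,0],"rotation": [0,0,0]},
    {"gripper": 50,"travel": [4,-40,0],"rotation": [0,0,0]},
    {"gripper": 50,"travel": [4,-40,0],"rotation": [0,0,0]},
    {"gripper": 50,"travel": [4,-40,0],"rotation": [0,0,0]},
    {"gripper": 50,"travel": [4,-40,0],"rotation": [0,0,0]},
  ],
)

```text
t: 3.58
tcp_pos: [0.4474, 0.0789, 0.2091]
tool_rot: [0.999, 0.05, 0.002, 0.0]
force: [1.6, 0.1, -0.8]
finger_gap: 0.646
```

Request:
send_rows(
  motion=[
    {"gripper": 50,"travel": [4,-40,0],"rotation": [0,0,0]},
    {"gripper": 50,"travel": [3,-40,0],"rotation": [0,0,1.2]},
    {"gripper": 50,"travel": [0,-20,20],"rotation": [0,0,1.2]},
    {"gripper": 50,"travel": [0,0,30],"rotation": [0,0,0]},
    {"gripper": 50,"travel": [0,0,0],"rotation": [0,0,0]},
    {"gripper": 50,"travel": [0,0,0],"rotation": [0,0,0]},
  ],
)

```text
t: 4.08
tcp_pos: [0.4438, 0.1773, 0.1576]
tool_rot: [1.0, 0.03, -0.001, 0.0]
force: [0.3, 0.1, -0.3]
finger_gap: 0.641
```

Run:
```python
from h import *
s=manip.sense(); print(s['t'],s['tcp_pos'].round(4),R.from_quat(s['tool_rot']).as_matrix().round(3),s['finger_gap'],s['force'])
c=manip.calibration('wrist'); im=manip.snapshot('wrist'); cv2.imwrite('pics/w4.png',im[:,:,::-1])
np.save('w4.npy',c['cam_to_world']); cv2.imwrite('pics/top1.png',manip.snapshot('top')[:,:,::-1]);cv2.imwrite('pics/scene1.png',manip.snapshot('scene')[:,:,::-1])
```

```text
4.0833 [0.4438 0.1773 0.1576] [[ 0.998  0.059 -0.002]
 [ 0.059 -0.998 -0.001]
 [-0.002  0.    -1.   ]] 0.6410295294082764 [ 0.2750986   0.10252416 -0.29343373]
```

View pics/w4.png

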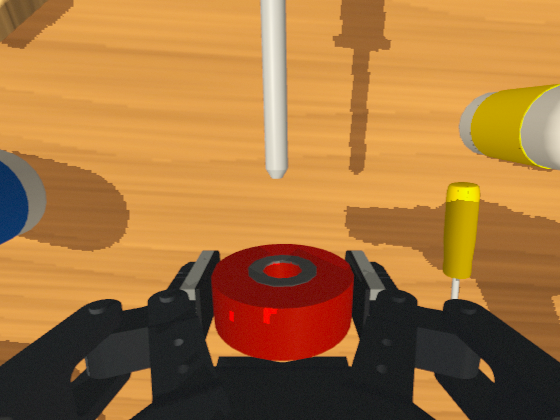

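Rod tip at about (276,176), rod axis near column 273 at the top; the wheel's hole is at (282,269). Next I compute the offsets.

```bash
cat >> h.py <<'E'
def rod(im,c,v0,v1,u0=235,u1=315):
    """rod axis from wrist picture: tip xy and yaw at z=.12 (centreline of low-saturation bright strip)"""
    hsv=cv2.cvtColor(im,cv2.COLOR_RGB2HSV); P=[]
    for v in range(v0,v1,4):
        u=np.where(hsv[v,u0:u1,1]<70)[0]
        if len(u)>8: P.append(plane(c,u0+(u[0]+u[-1])/2,v,.12)[:2])
    return np.array(P)
E
python3 - <<'E'
from h import *
c=manip.calibration('wrist'); c['cam_to_world']=np.load('w4.npy'); im=cv2.imread('pics/w4.png')[:,:,::-1].copy()
P=rod(im,c,6,164); k=np.polyfit(P[:,0],P[:,1],1); print(len(P),P[0],P[-1],'yaw',np.degrees(np.arctan(k[0])),'resid',np.std(P[:,1]-np.polyval(k,P[:,0])))
tip=plane(c,276.5,178,.12); print('tip',tip,'line y at tip',np.polyval(k,tip[0]))
s=manip.sense(); Rm=R.from_quat(s['tool_rot']).as_matrix()
for z in (.0165,.0175,.019):
  h=plane(c,282,269.5,s['tcp_pos'][2]+z); print('hole far face in tool mm',(Rm.T@(h-s['tcp_pos'])*1000).round(1))
E
```

```text
40 [0.55971142 0.18899319] [0.48628978 0.18330409] yaw 4.450016237681206 resid 9.856939813984235e-05
tip [0.47774012 0.18256581 0.12      ] line y at tip 0.18263806596536378
hole far face in tool mm [  5.   -1.  -16.5]
hole far face in tool mm [  5.5  -1.  -17.5]
hole far face in tool mm [  6.3  -1.  -19. ]
```

Request:
send_rows(
  motion=[
    {"gripper": 50,"travel": [0,-1.7,25],"rotation": [0,0,-1.0]},
    {"gripper": 50,"travel": [0,0,25],"rotation": [0,0,0]},
    {"gripper": 50,"travel": [0,0,5],"rotation": [0,0,0]},
    {"gripper": 50,"travel": [10,0,0],"rotation": [0,0,0]},
    {"gripper": 50,"travel": [10,0,0],"rotation": [0,0,0]},
    {"gripper": 50,"travel": [0,0,0],"rotation": [0,0,0]},
  ],
)

```text
t: 4.73
tcp_pos: [0.4704, 0.1807, 0.1043]
tool_rot: [0.999, 0.037, 0.004, -0.0]
force: [1.7, 0.6, -1.2]
finger_gap: 0.644
```

Run:
```python
from h import *
s=manip.sense(); print(s['t'],s['tcp_pos'].round(4),R.from_quat(s['tool_rot']).as_matrix().round(4)[:,0],s['force'])
c=manip.calibration('wrist'); im=manip.snapshot('wrist'); 
sc=manip.snapshot('scene'); cs=manip.calibration('scene')
Rm=R.from_quat(s['tool_rot']).as_matrix()
P=rod(im,c,6,164); k=np.polyfit(P[:,0],P[:,1],1); print('yaw',np.degrees(np.arctan(k[0])),'tool yaw',np.degrees(np.arctan2(Rm[1,0],Rm[0,0])))
h=plane(c,282,269.5,s['tcp_pos'][2]+.0175); print('hole',h,'line y there',np.polyval(k,h[0]))
u,v=proj(cs,[.48,.18,.12]).astype(int); print(u,v)
a=cv2.resize(sc[v-35:v+35,u-35:u+35],(400,400),interpolation=2); b=im[100:380,130:430]
cv2.imwrite('pics/w5.png',np.hstack([a,cv2.resize(b,(400,400))])[:,:,::-1])
```

```text
4.7333 [0.4704 0.1807 0.1043] [0.9972 0.0746 0.0089] [ 1.67300183  0.56236575 -1.2033826 ]
yaw 4.475882760029747 tool yaw 4.276300355815694
hole [0.4772855  0.18146414 0.12176645] line y there 0.1825327593623036
344 221
```

View pics/w5.png

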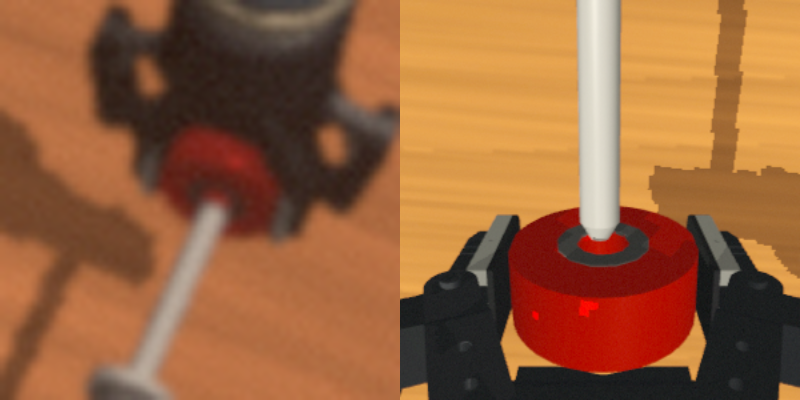

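Run:
```python
from h import *
s=manip.sense(); print(s['t'],s['tcp_pos'].round(4),R.from_quat(s['tool_rot']).as_matrix().round(4)[:,0],s['force'],s['qd'].round(3))
```

```text
4.8333 [0.467  0.1805 0.1037] [0.9972 0.075  0.0038] [ 0.37873398  0.0524733  -1.18995424] [ 0.006 -0.001  0.039  0.001  0.005 -0.   ]
```

Request:
send_rows(
  motion=[
    {"gripper": 50,"travel": [0,-0.8,1.2],"rotation": [0,0,-0.2]},
    {"gripper": 50,"travel": [8,0,0],"rotation": [0,0,0]},
    {"gripper": 50,"travel": [8,0,0],"rotation": [0,0,0]},
    {"gripper": 50,"travel": [10,0,0],"rotation": [0,0,0]},
    {"gripper": 50,"travel": [10,0,0],"rotation": [0,0,0]},
    {"gripper": 50,"travel": [10,0,0],"rotation": [0,0,0]},
    {"gripper": 50,"travel": [0,0,0],"rotation": [0,0,0]},
  ],
)

```text
t: 5.42
tcp_pos: [0.5145, 0.1852, 0.1014]
tool_rot: [0.999, 0.039, 0.002, -0.0]
force: [0.7, 0.5, -2.2]
finger_gap: 0.644
```

Run:
```python
from h import *
im=manip.snapshot('wrist');c=manip.calibration('wrist');cv2.imwrite('pics/w6.png',im[:,:,::-1]); np.save('w6.npy',c['cam_to_world'])
s=manip.sense(); print(s['t'],s['tcp_pos'].round(4),R.from_quat(s['tool_rot']).as_matrix().round(4)[:,0],s['force'],s['ft_torque'].round(2),s['finger_gap'])
P=rod(im,c,100,230); k=np.polyfit(P[:,0],P[:,1],1);print(len(P),P[0],P[-1],np.degrees(np.arctan(k[0])))
```

```text
5.4667 [0.5125 0.185  0.1011] [0.9969 0.0788 0.0019] [-0.19560681  0.55857425 -2.13000205] [-0.05  0.04 -0.02] 0.6430957265753958
33 [0.58392939 0.19354682] [0.53749468 0.18725393] 6.390411441277309
```

Request:
send_rows(
  motion=[
    {"gripper": 50,"travel": [12,0,-0.8],"rotation": [0,0,0]},
    {"gripper": 50,"travel": [15,0,0],"rotation": [0,0,0]},
    {"gripper": 50,"travel": [12,0,0],"rotation": [0,0,0]},
    {"gripper": 50,"travel": [8,0,0],"rotation": [0,0,0]},
    {"gripper": 50,"travel": [6,0,0],"rotation": [0,0,0]},
    {"gripper": 50,"travel": [0,0,0],"rotation": [0,0,0]},
    {"gripper": 50,"travel": [0,0,0],"rotation": [0,0,0]},
  ],
)

```text
t: 6.05
tcp_pos: [0.5627, 0.189, 0.1016]
tool_rot: [0.999, 0.04, -0.001, 0.0]
force: [0.4, 0.5, -1.3]
finger_gap: 0.644
```

Request:
send_rows(
  motion=[
    {"gripper": 50,"travel": [3,0,0],"rotation": [0,0,0]},
    {"gripper": 50,"travel": [2,0,0],"rotation": [0,0,0]},
    {"gripper": 50,"travel": [2,0,0],"rotation": [0,0,0]},
    {"gripper": 50,"travel": [0,0,0],"rotation": [0,0,0]},
  ],
)

```text
t: 6.38
tcp_pos: [0.5709, 0.1897, 0.102]
tool_rot: [0.999, 0.04, 0.0, -0.0]
force: [-0.6, -0.2, -0.8]
finger_gap: 0.644
```

Request:
send_rows(
  motion=[
    {"gripper": 50,"travel": [2,0,0],"rotation": [0,0,0]},
    {"gripper": 50,"travel": [2,0,0],"rotation": [0,0,0]},
    {"gripper": 50,"travel": [1,0,0],"rotation": [0,0,0]},
    {"gripper": 50,"travel": [0,0,0],"rotation": [0,0,0]},
  ],
)

```text
t: 6.72
tcp_pos: [0.5744, 0.19, 0.1017]
tool_rot: [0.999, 0.04, -0.001, 0.0]
force: [-2.6, 0.0, -0.4]
finger_gap: 0.64
```

The red wheel touches the flange (reaction −2.6 N). I release it, lift clear and go to the spacer.

Request:
send_rows(
  motion=[
    {"gripper": 85,"travel": [0,0,0],"rotation": [0,0,0]},
    {"gripper": 85,"travel": [0,0,0],"rotation": [0,0,0]},
    {"gripper": 85,"travel": [0,0,0],"rotation": [0,0,0]},
    {"gripper": 85,"travel": [0,0,0],"rotation": [0,0,0]},
    {"gripper": 85,"travel": [0,0,-20],"rotation": [0,0,0]},
    {"gripper": 85,"travel": [0,0,-40],"rotation": [0,0,0]},
    {"gripper": 85,"travel": [0,0,-40],"rotation": [0,0,0]},
    {"gripper": 85,"travel": [0,0,-40],"rotation": [0,0,0]},
    {"gripper": 85,"travel": [0,20,-10],"rotation": [0,0,0]},
    {"gripper": 85,"travel": [-1,40,0],"rotation": [0,0,0]},
    {"gripper": 85,"travel": [-1,40,0],"rotation": [0,0,0]},
    {"gripper": 85,"travel": [-1,40,0],"rotation": [0,0,0]},
  ],
)

```text
t: 7.72
tcp_pos: [0.5838, 0.0493, 0.253]
tool_rot: [0.999, 0.041, 0.001, 0.0]
force: [0.1, 0.4, 0.0]
finger_gap: 0.994
```

Run:
```python
from h import *
im=manip.snapshot('top'); cv2.imwrite('pics/top2.png',im[:,:,::-1])
c=manip.calibration('top')
for b in blobs(im,(0,190,60),(6,255,255),(170,150,240,230),10): print(b, plane(c,b[1],b[2],.14).round(3))
print(proj(c,[.5814-.010,.19,.12]))
s=manip.sense(); print(s['t'],s['tcp_pos'].round(4),R.from_quat(s['tool_rot']).as_matrix().round(4)[:,0])
Rm=R.from_quat(s['tool_rot']).as_matrix(); print((Rm.T@(np.array([.5961,-.2085,.1])-s['tcp_pos'])*1000).round(1))
```

```text
[201.56583842 185.54891343]
7.7667 [0.5848 0.0411 0.2526] [0.9972 0.0753 0.002 ]
[ -7.9 248.7 154.3]
```

Request:
send_rows(
  motion=[
    {"gripper": 85,"travel": [-1,40,0],"rotation": [0,0,0]},
    {"gripper": 85,"travel": [-1,40,0],"rotation": [0,0,0]},
    {"gripper": 85,"travel": [-1,40,0],"rotation": [0,0,0]},
    {"gripper": 85,"travel": [-1,40,0],"rotation": [0,0,0]},
    {"gripper": 85,"travel": [-2,40,0],"rotation": [0,0,0]},
    {"gripper": 85,"travel": [-2,38,0],"rotation": [0,0,-0.6]},
    {"gripper": 85,"travel": [0,8,30],"rotation": [0,0,-0.6]},
    {"gripper": 85,"travel": [0,0,40],"rotation": [0,0,0]},
    {"gripper": 85,"travel": [0,0,40],"rotation": [0,0,0]},
    {"gripper": 85,"travel": [0,0,0],"rotation": [0,0,0]},
    {"gripper": 85,"travel": [0,0,0],"rotation": [0,0,0]},
  ],
)

```text
t: 8.68
tcp_pos: [0.5936, -0.1948, 0.1398]
tool_rot: [0.999, 0.05, -0.003, -0.002]
force: [-0.1, -0.2, 0.5]
finger_gap: 0.997
```

Run:
```python
from h import *
s=manip.sense();Rm=R.from_quat(s['tool_rot']).as_matrix()
w=manip.snapshot('wrist'); cw=manip.calibration('wrist'); im=manip.snapshot('top'); c=manip.calibration('top')
print(s['t'],s['tcp_pos'].round(4),np.degrees(np.arctan2(Rm[1,0],Rm[0,0])),(Rm.T@(np.array([.5961,-.2085,.038])-s['tcp_pos'])*1000).round(1))
u,v=proj(cw,s['tcp_pos']+Rm@[0,0,.0]);print('tcp px',u,v)
for b in blobs(w,(0,0,110),(180,45,255),(220,120,340,300),300): print(b, (Rm.T@(plane(cw,b[3]+b[5]/2,b[4]+b[6]/2,.058)-s['tcp_pos'])*1000).round(1))
a=cv2.resize(im[110:240,170:240],(400,600),interpolation=2)
cv2.imwrite('pics/m1.png',np.hstack([a,cv2.resize(w[100:400,180:380],(400,600))])[:,:,::-1])
```

```text
8.6833 [ 0.5936 -0.1948  0.1398] 5.722966017331803 [  1.6  14.2 101.8]
tcp px 280.3885270796291 268.3240167869432
(np.int32(3272), np.float64(301.2), np.float64(212.5), np.int64(273), np.int64(166), np.int64(58), np.int64(79)) [ 8.9 14.8 81.7]
```

View pics/m1.png

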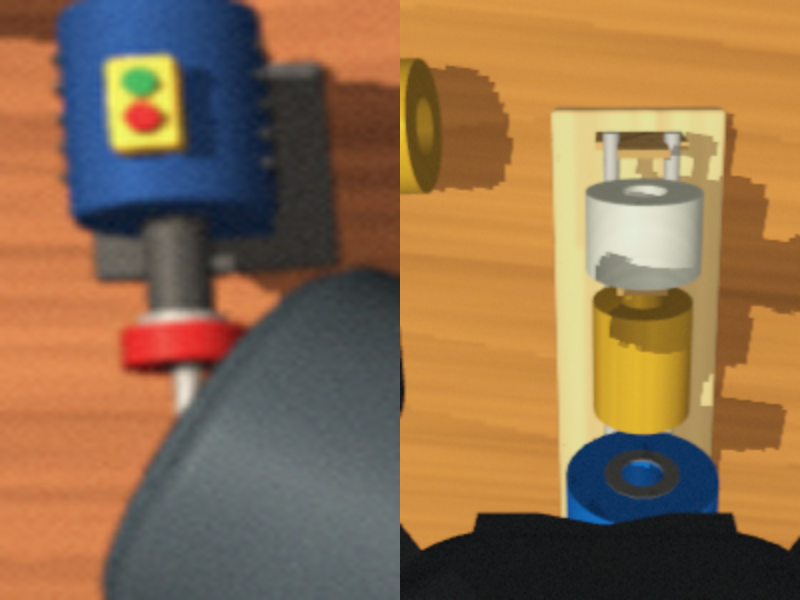

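The red wheel sits against the flange. The spacer is centred about 14 mm to the tool's +y side, so I correct, descend and grip.

Request:
send_rows(
  motion=[
    {"gripper": 85,"travel": [1,14.4,20],"rotation": [0,0,0]},
    {"gripper": 85,"travel": [0.6,0,35],"rotation": [0,0,0]},
    {"gripper": 85,"travel": [0,0,35],"rotation": [0,0,0]},
    {"gripper": 85,"travel": [0,0,12],"rotation": [0,0,0]},
    {"gripper": 60,"travel": [0,0,0],"rotation": [0,0,0]},
    {"gripper": 35,"travel": [0,0,0],"rotation": [0,0,0]},
    {"gripper": 35,"travel": [0,0,0],"rotation": [0,0,0]},
    {"gripper": 35,"travel": [0,0,0],"rotation": [0,0,0]},
    {"gripper": 35,"travel": [0,0,0],"rotation": [0,0,0]},
    {"gripper": 35,"travel": [0,0,0],"rotation": [0,0,0]},
    {"gripper": 35,"travel": [0,0,0],"rotation": [0,0,0]},
  ],
)

```text
t: 9.7
tcp_pos: [0.6, -0.2073, 0.0436]
tool_rot: [0.999, 0.05, 0.002, -0.001]
force: [1.6, 8.9, 8.0]
finger_gap: 0.451
```

Run:
```python
from h import *
s=manip.sense();Rm=R.from_quat(s['tool_rot']).as_matrix(); print(s['tcp_pos'].round(4),Rm.round(4)[:,0],s['finger_gap']*85.4,s['force'])
print('spacer est in tool',(Rm.T@(np.array([.5961,-.2085,.058])-s['tcp_pos'])*1000).round(1))
```

```text
[ 0.6    -0.2073  0.0436] [0.9951 0.0989 0.0046] 38.50898541723513 [1.59626048 8.87866821 7.98759441]
spacer est in tool [ -4.    0.7 -14.4]
```

Request:
send_rows(
  motion=[
    {"gripper": 35,"travel": [0,0,-20],"rotation": [0,0,0]},
    {"gripper": 35,"travel": [0,0,-40],"rotation": [0,0,0]},
    {"gripper": 35,"travel": [0,0,-40],"rotation": [0,0,0]},
    {"gripper": 35,"travel": [0,0,-40],"rotation": [0,0,0]},
    {"gripper": 35,"travel": [-12,-10,-25],"rotation": [0,0,0]},
    {"gripper": 35,"travel": [-11,-39,0],"rotation": [0,0,0]},
    {"gripper": 35,"travel": [-11,-39,0],"rotation": [0,0,0]},
    {"gripper": 35,"travel": [-11,-39,0],"rotation": [0,0,0]},
    {"gripper": 35,"travel": [-11,-39,0],"rotation": [0,0,0]},
    {"gripper": 35,"travel": [-11,-39,0],"rotation": [0,0,0]},
    {"gripper": 35,"travel": [-11,-39,0],"rotation": [0,0,0]},
    {"gripper": 35,"travel": [-11,-39,0],"rotation": [0,0,0]},
  ],
)

```text
t: 10.7
tcp_pos: [0.4811, 0.0645, 0.2071]
tool_rot: [0.999, 0.05, 0.002, 0.0]
force: [0.8, 1.6, -1.3]
finger_gap: 0.457
```

Request:
send_rows(
  motion=[
    {"gripper": 35,"travel": [-11,-39,0],"rotation": [0,0,0]},
    {"gripper": 35,"travel": [-11,-39,0],"rotation": [0,0,0.6]},
    {"gripper": 35,"travel": [-2,-39,0],"rotation": [0,0,0.6]},
    {"gripper": 35,"travel": [0,0,35],"rotation": [0,0,0]},
    {"gripper": 35,"travel": [0,0,20],"rotation": [0,0,0]},
    {"gripper": 35,"travel": [0,0,0],"rotation": [0,0,0]},
    {"gripper": 35,"travel": [0,0,0],"rotation": [0,0,0]},
    {"gripper": 35,"travel": [0,0,0],"rotation": [0,0,0]},
  ],
)

```text
t: 11.37
tcp_pos: [0.4475, 0.1769, 0.1517]
tool_rot: [0.999, 0.039, 0.002, -0.0]
force: [0.8, 0.5, -0.9]
finger_gap: 0.456
```

```bash
cat > look.py <<'E'
from h import *
import sys
n,off,half,hold=sys.argv[1],float(sys.argv[2]),float(sys.argv[3]),float(sys.argv[4]) # est x offset centre, half length, height above TCP (mm)
s=manip.sense();Rm=R.from_quat(s['tool_rot']).as_matrix()
c=manip.calibration('wrist'); im=manip.snapshot('wrist'); cv2.imwrite(f'pics/{n}.png',im[:,:,::-1]); np.save(n+'.npy',c['cam_to_world'])
print('t',s['t'],s['tcp_pos'].round(4),'force',s['force'].round(1),'qd',abs(s['qd']).max().round(3),'gap',s['finger_gap']*85.4)
P=rod(im,c,6,150); k=np.polyfit(P[:,0],P[:,1],1); yaw=np.degrees(np.arctan(k[0])); ty=np.degrees(np.arctan2(Rm[1,0],Rm[0,0]))
print('rod yaw',yaw.round(2),'tool',ty.round(2),'rot z',(ty-yaw).round(2))
f=s['tcp_pos']+Rm@np.array([off+half,-1,-hold])/1000; print('expected hole px',proj(c,f).round(1), 'rot tilt',Rm[2,:2].round(4))
y=np.polyval(k,f[0]); d=(y-f[1])*1000*np.cos(np.radians(yaw)); print('lateral tool y',-d.round(2),'down',((f[2]-.12)*1000).round(1),'to tip',((.4777-f[0])*1000).round(1),'face to flange',((.5814-f[0])*1000).round(1))
E
python3 look.py w7 -4 14 14.4
python3 -c "
import cv2;cv2.imwrite('pics/w7c.png',cv2.resize(cv2.imread('pics/w7.png')[80:400,130:430],(600,600)))"
```

```text
t 11.3667 [0.4475 0.1769 0.1517] force [ 0.8  0.5 -0.9] qd 0.008 gap 38.95963124998844
rod yaw 4.43 tool 4.5 rot z 0.08
expected hole px [280.3 259.6] rot tilt [ 0.0035 -0.0002]
lateral tool y -2.39 down 46.1 to tip 20.4 face to flange 124.1
```

View pics/w7c.png

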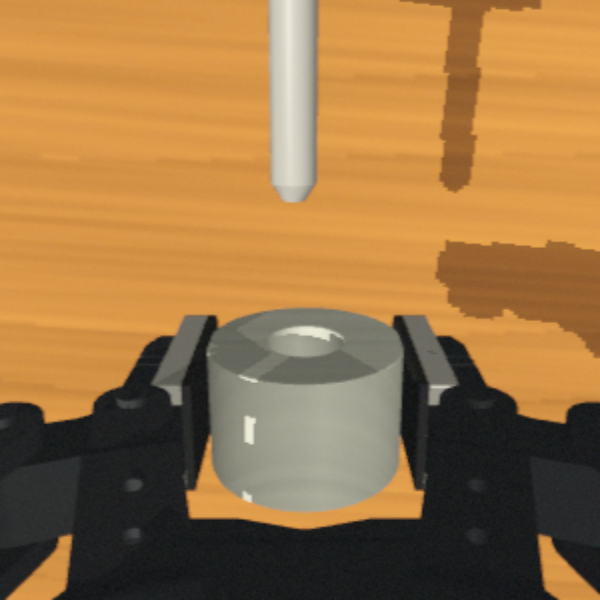

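Spacer is held straight, hole at about (283,261) in the full frame, rod axis slightly left. Next I correct and thread it.

Request:
send_rows(
  motion=[
    {"gripper": 35,"travel": [0,-3.3,25],"rotation": [0,0,0]},
    {"gripper": 35,"travel": [0,0,20.5],"rotation": [0,0,0]},
    {"gripper": 35,"travel": [5,0,0],"rotation": [0,0,0]},
    {"gripper": 35,"travel": [5,0,0],"rotation": [0,0,0]},
    {"gripper": 35,"travel": [5,0,0],"rotation": [0,0,0]},
    {"gripper": 35,"travel": [8,0,0],"rotation": [0,0,0]},
    {"gripper": 35,"travel": [8,0,0],"rotation": [0,0,0]},
    {"gripper": 35,"travel": [8,0,0],"rotation": [0,0,0]},
    {"gripper": 35,"travel": [0,0,0],"rotation": [0,0,0]},
  ],
)

```text
t: 12.17
tcp_pos: [0.4882, 0.1836, 0.1053]
tool_rot: [0.999, 0.039, 0.003, -0.0]
force: [1.0, 0.5, -0.6]
finger_gap: 0.458
```

```bash
python3 look.py w8 -4 14 14.4
```

```text
t 12.1667 [0.4882 0.1836 0.1053] force [ 1.   0.5 -0.6] qd 0.047 gap 39.10767645822415
rod yaw 13.74 tool 4.51 rot z -9.23
expected hole px [280.3 259.7] rot tilt [ 0.005  -0.0003]
lateral tool y 9.89 down -0.3 to tip -20.3 face to flange 83.4
```

Request:
send_rows(
  motion=[
    {"gripper": 35,"travel": [10,0,0],"rotation": [0,0,0]},
    {"gripper": 35,"travel": [12,0,0],"rotation": [0,0,0]},
    {"gripper": 35,"travel": [12,0,0],"rotation": [0,0,0]},
    {"gripper": 35,"travel": [10,0,0],"rotation": [0,0,0]},
    {"gripper": 35,"travel": [7,0,0],"rotation": [0,0,0]},
    {"gripper": 35,"travel": [3,0,0],"rotation": [0,0,0]},
    {"gripper": 35,"travel": [2,0,0],"rotation": [0,0,0]},
    {"gripper": 35,"travel": [2,0,0],"rotation": [0,0,0]},
    {"gripper": 35,"travel": [0,0,0],"rotation": [0,0,0]},
  ],
)

```text
t: 12.97
tcp_pos: [0.5423, 0.188, 0.1043]
tool_rot: [0.999, 0.04, -0.0, 0.0]
force: [0.9, -0.4, -0.6]
finger_gap: 0.454
```

Request:
send_rows(
  motion=[
    {"gripper": 35,"travel": [2,0,0],"rotation": [0,0,0]},
    {"gripper": 35,"travel": [2,0,0],"rotation": [0,0,0]},
    {"gripper": 35,"travel": [0,0,0],"rotation": [0,0,0]},
  ],
)

```text
t: 13.22
tcp_pos: [0.5469, 0.1883, 0.1045]
tool_rot: [0.999, 0.04, 0.0, -0.0]
force: [0.1, 0.7, -0.9]
finger_gap: 0.456
```

Request:
send_rows(
  motion=[
    {"gripper": 35,"travel": [2,0,0],"rotation": [0,0,0]},
    {"gripper": 35,"travel": [2,0,0],"rotation": [0,0,0]},
    {"gripper": 35,"travel": [1,0,0],"rotation": [0,0,0]},
    {"gripper": 35,"travel": [0,0,0],"rotation": [0,0,0]},
  ],
)

```text
t: 13.55
tcp_pos: [0.5504, 0.1886, 0.1043]
tool_rot: [0.999, 0.04, -0.001, 0.0]
force: [-3.5, -0.3, 0.5]
finger_gap: 0.456
```

Request:
send_rows(
  motion=[
    {"gripper": 35,"travel": [1.5,0,0],"rotation": [0,0,0]},
    {"gripper": 35,"travel": [1,0,0],"rotation": [0,0,0]},
    {"gripper": 35,"travel": [0,0,0],"rotation": [0,0,0]},
  ],
)

```text
t: 13.8
tcp_pos: [0.5503, 0.1886, 0.1042]
tool_rot: [0.999, 0.04, -0.004, 0.0]
force: [-8.2, -0.4, 5.3]
finger_gap: 0.456
```

The spacer is home against the red wheel (−8 N). I release it and go for the blue wheel.

Request:
send_rows(
  motion=[
    {"gripper": 70,"travel": [0,0,0],"rotation": [0,0,0]},
    {"gripper": 85,"travel": [0,0,0],"rotation": [0,0,0]},
    {"gripper": 85,"travel": [0,0,0],"rotation": [0,0,0]},
    {"gripper": 85,"travel": [0,0,0],"rotation": [0,0,0]},
    {"gripper": 85,"travel": [0,0,-20],"rotation": [0,0,0]},
    {"gripper": 85,"travel": [0,0,-40],"rotation": [0,0,0]},
    {"gripper": 85,"travel": [0,0,-40],"rotation": [0,0,0]},
    {"gripper": 85,"travel": [0,0,-40],"rotation": [0,0,0]},
    {"gripper": 85,"travel": [-8,20,0],"rotation": [0,0,0]},
    {"gripper": 85,"travel": [-8,40,0],"rotation": [0,0,0]},
    {"gripper": 85,"travel": [-8,40,0],"rotation": [0,0,0]},
    {"gripper": 85,"travel": [-8,40,0],"rotation": [0,0,0]},
  ],
)

```text
t: 14.8
tcp_pos: [0.5341, 0.0455, 0.2456]
tool_rot: [0.999, 0.041, 0.002, 0.001]
force: [1.3, -0.5, -0.3]
finger_gap: 0.996
```

Request:
send_rows(
  motion=[
    {"gripper": 85,"travel": [-8,40,0],"rotation": [0,0,0]},
    {"gripper": 85,"travel": [-8,40,0],"rotation": [0,0,0]},
    {"gripper": 85,"travel": [-8,40,0],"rotation": [0,0,0]},
    {"gripper": 85,"travel": [-8,40,0],"rotation": [0,0,0]},
    {"gripper": 85,"travel": [-8,40,0],"rotation": [0,0,-0.6]},
    {"gripper": 85,"travel": [-8,40,0],"rotation": [0,0,-0.6]},
    {"gripper": 85,"travel": [-5,21,20],"rotation": [0,0,0]},
    {"gripper": 85,"travel": [0,0,40],"rotation": [0,0,0]},
    {"gripper": 85,"travel": [0,0,40],"rotation": [0,0,0]},
    {"gripper": 85,"travel": [0,0,0],"rotation": [0,0,0]},
    {"gripper": 85,"travel": [0,0,0],"rotation": [0,0,0]},
  ],
)

```text
t: 15.72
tcp_pos: [0.501, -0.2175, 0.143]
tool_rot: [0.999, 0.05, -0.002, -0.001]
force: [0.6, -0.7, -0.3]
finger_gap: 1.0
```

Run:
```python
from h import *
s=manip.sense();Rm=R.from_quat(s['tool_rot']).as_matrix()
cw=manip.calibration('wrist'); w=manip.snapshot('wrist'); cv2.imwrite('pics/w9.png',w[:,:,::-1]); im=manip.snapshot('top'); sc=manip.snapshot('scene')
print(s['t'],s['tcp_pos'].round(4),np.degrees(np.arctan2(Rm[1,0],Rm[0,0])),(Rm.T@(np.array([.4965,-.2185,.044])-s['tcp_pos'])*1000).round(1))
for b in blobs(w,(105,150,40),(125,255,255),(180,100,380,320),300): print(b, (Rm.T@(plane(cw,b[3]+b[5]/2,b[4]+b[6]/2,.067)-s['tcp_pos'])*1000).round(1))
a=cv2.resize(im[130:230,170:240],(280,400),interpolation=2)
b=cv2.resize(sc[150:235,175:250],(400,450),interpolation=2)[:400]
cv2.imwrite('pics/m2.png',np.hstack([a,b])[:,:,::-1])
```

```text
15.7167 [ 0.501  -0.2175  0.143 ] 5.714403731373422 [-4.3  0.8 99. ]
(np.int32(2895), np.float64(285.2), np.float64(229.6), np.int64(241), np.int64(202), np.int64(83), np.int64(54)) [-7.7  0.1 76. ]
```

View pics/m2.png

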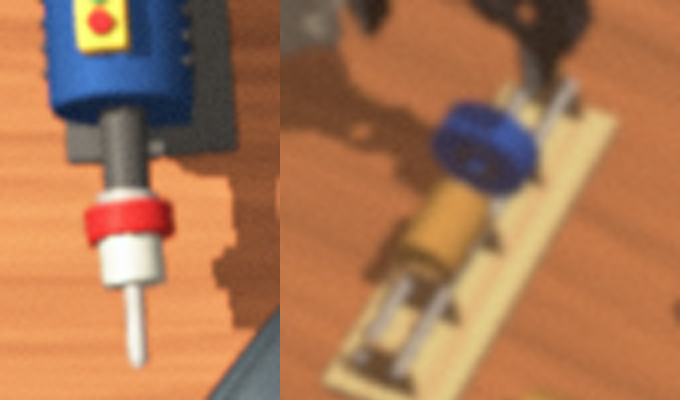

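Red wheel and spacer sit tight on the rod. I descend on the blue wheel.

Request:
send_rows(
  motion=[
    {"gripper": 85,"travel": [-4,0.5,30],"rotation": [0,0,0]},
    {"gripper": 85,"travel": [0,0,35],"rotation": [0,0,0]},
    {"gripper": 85,"travel": [0,0,28],"rotation": [0,0,0]},
    {"gripper": 85,"travel": [0,0,6],"rotation": [0,0,0]},
    {"gripper": 70,"travel": [0,0,0],"rotation": [0,0,0]},
    {"gripper": 50,"travel": [0,0,0],"rotation": [0,0,0]},
    {"gripper": 50,"travel": [0,0,0],"rotation": [0,0,0]},
    {"gripper": 50,"travel": [0,0,0],"rotation": [0,0,0]},
    {"gripper": 50,"travel": [0,0,0],"rotation": [0,0,0]},
    {"gripper": 50,"travel": [0,0,0],"rotation": [0,0,0]},
  ],
)

```text
t: 16.7
tcp_pos: [0.4993, -0.2179, 0.0485]
tool_rot: [0.999, 0.05, 0.002, 0.0]
force: [0.6, 4.7, 3.7]
finger_gap: 0.647
```

Run:
```python
from h import *
s=manip.sense();Rm=R.from_quat(s['tool_rot']).as_matrix(); print(s['tcp_pos'].round(4),Rm.round(4)[:,0],s['finger_gap']*85.4,s['force'])
print('est in tool',(Rm.T@(np.array([.4965,-.2185,.067])-s['tcp_pos'])*1000).round(1))
```

```text
[ 0.4993 -0.2179  0.0485] [0.995  0.0996 0.0033] 55.2915912631843 [0.59863299 4.66815303 3.69340137]
est in tool [ -2.7   0.4 -18.5]
```

Request:
send_rows(
  motion=[
    {"gripper": 50,"travel": [0,0,-20],"rotation": [0,0,0]},
    {"gripper": 50,"travel": [0,0,-40],"rotation": [0,0,0]},
    {"gripper": 50,"travel": [0,0,-40],"rotation": [0,0,0]},
    {"gripper": 50,"travel": [0,0,-40],"rotation": [0,0,0]},
    {"gripper": 50,"travel": [-1,-14,-25],"rotation": [0,0,0]},
    {"gripper": 50,"travel": [-1,-39,0],"rotation": [0,0,0]},
    {"gripper": 50,"travel": [-1,-39,0],"rotation": [0,0,0]},
    {"gripper": 50,"travel": [-1,-39,0],"rotation": [0,0,0]},
    {"gripper": 50,"travel": [-1,-39,0],"rotation": [0,0,0]},
    {"gripper": 50,"travel": [-1,-39,0],"rotation": [0,0,0]},
    {"gripper": 50,"travel": [-1,-39,0],"rotation": [0,0,0]},
    {"gripper": 50,"travel": [-1,-39,0],"rotation": [0,0,0]},
  ],
)

```text
t: 17.7
tcp_pos: [0.4615, 0.0679, 0.2128]
tool_rot: [0.999, 0.05, 0.002, 0.0]
force: [0.6, 0.1, -1.0]
finger_gap: 0.644
```

Request:
send_rows(
  motion=[
    {"gripper": 50,"travel": [-1,-39,0],"rotation": [0,0,0]},
    {"gripper": 50,"travel": [-1,-39,0],"rotation": [0,0,0.6]},
    {"gripper": 50,"travel": [-1,-39,0],"rotation": [0,0,0.6]},
    {"gripper": 50,"travel": [-1,0,35],"rotation": [0,0,0]},
    {"gripper": 50,"travel": [0,0,23],"rotation": [0,0,0]},
    {"gripper": 50,"travel": [0,0,0],"rotation": [0,0,0]},
    {"gripper": 50,"travel": [0,0,0],"rotation": [0,0,0]},
    {"gripper": 50,"travel": [0,0,0],"rotation": [0,0,0]},
  ],
)

```text
t: 18.37
tcp_pos: [0.4474, 0.1822, 0.1544]
tool_rot: [0.999, 0.039, 0.002, -0.0]
force: [1.1, 0.8, -1.2]
finger_gap: 0.645
```

```bash
python3 look.py w10 -3.5 10 18
python3 - <<'E'
import cv2,numpy as np
im=cv2.imread('pics/w10.png')[235:300,220:345]; hsv=cv2.cvtColor(im,cv2.COLOR_BGR2HSV)
# steel bush ring around the hole: low saturation
m=cv2.inRange(hsv,(0,0,0),(180,90,255)); n,l,s,c=cv2.connectedComponentsWithStats(m)
print([(s[i],(s[i,:2]+s[i,2:4]/2+[220,235])) for i in range(1,n) if s[i,4]>60])
E
```

```text
t 18.3667 [0.4474 0.1822 0.1544] force [ 1.1  0.8 -1.2] qd 0.009 gap 55.1045622543555
rod yaw 7.96 tool 4.51 rot z -3.45
expected hole px [280.2 271.5] rot tilt [ 0.0038 -0.0002]
lateral tool y 6.13 down 52.4 to tip 24.0 face to flange 127.7
[(array([  28,   24,   69,   32, 1256], dtype=int32), array([282.5, 275. ]))]
```

Hole ring at (282.5,275), so the wheel is square and centred in the jaws. I correct by 1.9 mm, lower and thread it.

Request:
send_rows(
  motion=[
    {"gripper": 50,"travel": [0,1.9,28],"rotation": [0,0,0]},
    {"gripper": 50,"travel": [0,0,24.5],"rotation": [0,0,0]},
    {"gripper": 50,"travel": [10,0,0],"rotation": [0,0,0]},
    {"gripper": 50,"travel": [5,0,0],"rotation": [0,0,0]},
    {"gripper": 50,"travel": [5,0,0],"rotation": [0,0,0]},
    {"gripper": 50,"travel": [7,0,0],"rotation": [0,0,0]},
    {"gripper": 50,"travel": [8,0,0],"rotation": [0,0,0]},
    {"gripper": 50,"travel": [8,0,0],"rotation": [0,0,0]},
    {"gripper": 50,"travel": [0,0,0],"rotation": [0,0,0]},
  ],
)

```text
t: 19.17
tcp_pos: [0.4924, 0.1841, 0.1009]
tool_rot: [0.999, 0.039, 0.003, -0.0]
force: [0.2, 0.5, -0.6]
finger_gap: 0.641
```

Request:
send_rows(
  motion=[
    {"gripper": 50,"travel": [10,0,0],"rotation": [0,0,0]},
    {"gripper": 50,"travel": [10,0,0],"rotation": [0,0,0]},
    {"gripper": 50,"travel": [6,0,0],"rotation": [0,0,0]},
    {"gripper": 50,"travel": [4,0,0],"rotation": [0,0,0]},
    {"gripper": 50,"travel": [2,0,0],"rotation": [0,0,0]},
    {"gripper": 50,"travel": [0,0,0],"rotation": [0,0,0]},
    {"gripper": 50,"travel": [0,0,0],"rotation": [0,0,0]},
  ],
)

```text
t: 19.75
tcp_pos: [0.5205, 0.1863, 0.0997]
tool_rot: [0.999, 0.04, -0.001, 0.0]
force: [-0.6, 0.6, -1.5]
finger_gap: 0.644
```

Request:
send_rows(
  motion=[
    {"gripper": 50,"travel": [2,0,-1.2],"rotation": [0,0,0]},
    {"gripper": 50,"travel": [2,0,0],"rotation": [0,0,0]},
    {"gripper": 50,"travel": [2,0,0],"rotation": [0,0,0]},
    {"gripper": 50,"travel": [1,0,0],"rotation": [0,0,0]},
    {"gripper": 50,"travel": [0,0,0],"rotation": [0,0,0]},
  ],
)

```text
t: 20.17
tcp_pos: [0.5274, 0.1868, 0.1011]
tool_rot: [0.999, 0.04, -0.001, 0.0]
force: [-1.8, 0.0, -0.2]
finger_gap: 0.649
```

Request:
send_rows(
  motion=[
    {"gripper": 50,"travel": [1.5,0,0],"rotation": [0,0,0]},
    {"gripper": 50,"travel": [1,0,0],"rotation": [0,0,0]},
    {"gripper": 50,"travel": [0,0,0],"rotation": [0,0,0]},
  ],
)

```text
t: 20.42
tcp_pos: [0.5277, 0.1868, 0.1008]
tool_rot: [0.999, 0.04, -0.003, 0.0]
force: [-5.7, -0.6, 3.0]
finger_gap: 0.642
```

The blue wheel is home (−5.7 N). I release and go look at the cap's far face.

Request:
send_rows(
  motion=[
    {"gripper": 70,"travel": [0,0,0],"rotation": [0,0,0]},
    {"gripper": 85,"travel": [0,0,0],"rotation": [0,0,0]},
    {"gripper": 85,"travel": [0,0,0],"rotation": [0,0,0]},
    {"gripper": 85,"travel": [0,0,0],"rotation": [0,0,0]},
    {"gripper": 85,"travel": [0,0,-20],"rotation": [0,0,0]},
    {"gripper": 85,"travel": [0,0,-40],"rotation": [0,0,0]},
    {"gripper": 85,"travel": [0,0,-40],"rotation": [0,0,0]},
    {"gripper": 85,"travel": [0,0,-40],"rotation": [0,0,0]},
    {"gripper": 85,"travel": [3,20,0],"rotation": [0,0,0]},
    {"gripper": 85,"travel": [3,40,0],"rotation": [0,0,0]},
    {"gripper": 85,"travel": [3,40,0],"rotation": [0,0,0]},
    {"gripper": 85,"travel": [3,40,0],"rotation": [0,0,0]},
  ],
)

```text
t: 21.42
tcp_pos: [0.554, 0.0473, 0.2419]
tool_rot: [0.999, 0.04, 0.001, 0.0]
force: [1.5, 1.0, 0.5]
finger_gap: 0.994
```

Request:
send_rows(
  motion=[
    {"gripper": 85,"travel": [3,40,0],"rotation": [0,0,0]},
    {"gripper": 85,"travel": [3,40,0],"rotation": [0,0,0]},
    {"gripper": 85,"travel": [3,40,0],"rotation": [0,0,0]},
    {"gripper": 85,"travel": [3,40,0],"rotation": [0,0,0]},
    {"gripper": 85,"travel": [3,40,0],"rotation": [0,0,-0.6]},
    {"gripper": 85,"travel": [3,40,0],"rotation": [0,0,-0.6]},
    {"gripper": 85,"travel": [1,21,30],"rotation": [0,0,0]},
    {"gripper": 85,"travel": [0,0,40],"rotation": [0,0,0]},
    {"gripper": 85,"travel": [0,0,20],"rotation": [0,0,0]},
    {"gripper": 85,"travel": [0,0,0],"rotation": [0,0,0]},
    {"gripper": 85,"travel": [0,0,0],"rotation": [0,0,0]},
  ],
)

```text
t: 22.33
tcp_pos: [0.5934, -0.2101, 0.1501]
tool_rot: [0.999, 0.05, -0.001, -0.001]
force: [-0.2, 0.5, 1.0]
finger_gap: 0.999
```

Run:
```python
from h import *
s=manip.sense();Rm=R.from_quat(s['tool_rot']).as_matrix()
cw=manip.calibration('wrist'); w=manip.snapshot('wrist'); cv2.imwrite('pics/w11.png',w[:,:,::-1]); np.save('w11.npy',cw['cam_to_world']); im=manip.snapshot('top')
print(s['t'],s['tcp_pos'].round(4),np.degrees(np.arctan2(Rm[1,0],Rm[0,0])),(Rm.T@(np.array([.5464,-.214,.038])-s['tcp_pos'])*1000).round(1),s['q'].round(2))
a=cv2.resize(im[130:230,170:240],(280,400),interpolation=2)
u,v=proj(cw,[.5464,-.214,.056]).astype(int); print(u,v)
b=cv2.resize(w[max(v-70,0):v+70,u-70:u+70],(400,400),interpolation=2)
cv2.imwrite('pics/m3.png',np.hstack([a,b])[:,:,::-1])
```

```text
22.3333 [ 0.5934 -0.2101  0.1501] 5.7175076613512 [-46.9  -0.7 112.2] [-0.52  0.63  1.49  0.    1.02  0.95]
281 270
```

I've reached the picture limit, so the cap's orientation has to come from pixel values: the face disc against the ring around it.

Run:
```python
from h import *
c=manip.calibration('wrist'); c['cam_to_world']=np.load('w11.npy'); im=cv2.imread('pics/w11.png')[:,:,::-1].copy(); print(np.array(c['cam_to_world'])[:3,3])
g=cv2.cvtColor(im,cv2.COLOR_RGB2GRAY)
a=np.array([np.cos(np.radians(5.8)),np.sin(np.radians(5.8)),0]); l=np.array([-a[1],a[0],0]); C=np.array([.5464,-.214,.056])
print('face px',[proj(c,C+a*.0215+k).round(0) for k in ([0,0,.018],[0,0,.008],[0,0,0],[0,0,-.008],l*.018,-l*.018)],'near top',proj(c,C-a*.0215+[0,0,.018]).round())
print('gray patch (rows v, cols u 255..305)')
for v in range(210,300,3): print(v,' '.join('%3d'%x for x in g[v,250:314:4]))
# same for reference: decoy cap hole unneeded
m=blobs(im,(15,120,40),(27,255,255),(230,190,330,330),150); print(m)
```

```text
[ 0.66021122 -0.20330847  0.29223184]
face px [array([281., 253.]), array([281., 248.]), array([281., 244.]), array([281., 240.]), array([257., 244.]), array([306., 244.])] near top [281. 308.]
gray patch (rows v, cols u 255..305)
210 210 203 203 178 190 213 212 210 151 150 177 196 196 211 144 147
213 208 202 203 180 192 209 212 210 149 150 177 196 199 210 144 146
216 209 203 203 180 192 205 212 210 150 150 178 195 198 210 195 147
219 212 207 202 175 192 197 207 204 144 146 175 196 193 209 189 145
222 214 209 203 145 192  82  83  68  68  84 144 197  82 210 186 147
225 213 208 200 143 193  72  72  83  88  89 143 195  68 146 145 146
228 213 209 182 142 193  73  83  84  81  80 141 194  71 145 144 146
231 215 209 196 174 194  79  81  82  83  83  87 186 178 146 144 145
234 214 208 202 183 196  88  85  88  89  89  87 133 147 147 143 146
237 214 209 202 138  79 163 163 163 163 163 163  69 133 146 144 147
240 213 209  84  81  85 162 164 168 172 168 157  83  83 106 144 147
243 214 209  80  80  84  97 116 123 110  97 114  84  73  72 144 146
246 214 210  87  88  85  81  98 120 103  88  83  71  
[... 701 characters left out ...]
3 212 143 162 170 171 175 172 175 167 153 139 120  93 144 146
282 213 211 145 162 169 172 175 173 173 167 154 142 119  92 145 146
285 213 212 142 162 170 172 175 171 174 166 154 138 118 101 144 146
288 212 213 144 161 169 173 175 173 175 167 154 140 119 100 144 145
291 213 211 141 162 169 171 174 173 174 166 153 138 118 105 144 146
294 213 212 143 161 171 172 173 172 173 167 154 140 116 110 145 145
297 213 211 141 163 172 172 173 171 173 166 154 138 116 146 143 146
[(np.int32(1706), np.float64(235.7), np.float64(264.7), np.int64(230), np.int64(190), np.int64(15), np.int64(140)), (np.int32(6326), np.float64(293.4), np.float64(264.6), np.int64(256), np.int64(190), np.int64(74), np.int64(140))]
```

On the far face a lighter arch spans columns 270–290 and closes at row 248. That is where the 16 mm hole's rim should project, so the hole already faces the motor (+x) and no flip is needed. I grip the cap.

Request:
send_rows(
  motion=[
    {"gripper": 85,"travel": [-24,-0.3,10],"rotation": [0,0,0]},
    {"gripper": 85,"travel": [-22,-0.3,30],"rotation": [0,0,0]},
    {"gripper": 85,"travel": [0,0,35],"rotation": [0,0,0]},
    {"gripper": 85,"travel": [0,0,27],"rotation": [0,0,0]},
    {"gripper": 85,"travel": [0,0,10],"rotation": [0,0,0]},
    {"gripper": 60,"travel": [0,0,0],"rotation": [0,0,0]},
    {"gripper": 30,"travel": [0,0,0],"rotation": [0,0,0]},
    {"gripper": 30,"travel": [0,0,0],"rotation": [0,0,0]},
    {"gripper": 30,"travel": [0,0,0],"rotation": [0,0,0]},
    {"gripper": 30,"travel": [0,0,0],"rotation": [0,0,0]},
    {"gripper": 30,"travel": [0,0,0],"rotation": [0,0,0]},
    {"gripper": 30,"travel": [0,0,0],"rotation": [0,0,0]},
  ],
  newtons=60,
)

```text
t: 23.43
tcp_pos: [0.5495, -0.2125, 0.0418]
tool_rot: [0.999, 0.05, 0.002, -0.001]
force: [1.4, 7.2, 6.8]
finger_gap: 0.403
```

Run:
```python
from h import *
s=manip.sense();Rm=R.from_quat(s['tool_rot']).as_matrix(); print(s['t'],s['tcp_pos'].round(4),Rm.round(4)[:,0],s['finger_gap']*85.4,s['force'])
print('est in tool',(Rm.T@(np.array([.5464,-.214,.056])-s['tcp_pos'])*1000).round(1))
```

```text
23.4333 [ 0.5495 -0.2125  0.0418] [0.9951 0.0991 0.0035] 34.38612718065654 [1.40308005 7.23098217 6.75057318]
est in tool [ -3.2   1.2 -14.2]
```

Request:
send_rows(
  motion=[
    {"gripper": 30,"travel": [0,0,-20],"rotation": [0,0,0]},
    {"gripper": 30,"travel": [0,0,-40],"rotation": [0,0,0]},
    {"gripper": 30,"travel": [0,0,-40],"rotation": [0,0,0]},
    {"gripper": 30,"travel": [0,0,-40],"rotation": [0,0,0]},
    {"gripper": 30,"travel": [-7,-12,-30],"rotation": [0,0,0]},
    {"gripper": 30,"travel": [-7,-39,0],"rotation": [0,0,0]},
    {"gripper": 30,"travel": [-7,-39,0],"rotation": [0,0,0]},
    {"gripper": 30,"travel": [-7,-39,0],"rotation": [0,0,0]},
    {"gripper": 30,"travel": [-7,-39,0],"rotation": [0,0,0]},
    {"gripper": 30,"travel": [-7,-39,0],"rotation": [0,0,0]},
    {"gripper": 30,"travel": [-7,-39,0],"rotation": [0,0,0]},
    {"gripper": 30,"travel": [-7,-39,0],"rotation": [0,0,0]},
  ],
)

```text
t: 24.43
tcp_pos: [0.4631, 0.0655, 0.2103]
tool_rot: [0.999, 0.05, 0.001, 0.0]
force: [1.0, 0.0, -1.4]
finger_gap: 0.408
```

Request:
send_rows(
  motion=[
    {"gripper": 30,"travel": [-7,-39,0],"rotation": [0,0,0]},
    {"gripper": 30,"travel": [-6,-39,0],"rotation": [0,0,0.6]},
    {"gripper": 30,"travel": [-1,-39,0],"rotation": [0,0,0.6]},
    {"gripper": 30,"travel": [0,0,35],"rotation": [0,0,0]},
    {"gripper": 30,"travel": [0,0,23],"rotation": [0,0,0]},
    {"gripper": 30,"travel": [0,0,0],"rotation": [0,0,0]},
    {"gripper": 30,"travel": [0,0,0],"rotation": [0,0,0]},
    {"gripper": 30,"travel": [0,0,0],"rotation": [0,0,0]},
  ],
)

```text
t: 25.1
tcp_pos: [0.4397, 0.1788, 0.1524]
tool_rot: [0.999, 0.039, 0.001, -0.0]
force: [-0.1, 0.6, -2.3]
finger_gap: 0.404
```

```bash
python3 look.py w12 -3.2 21.5 14.2
python3 - <<'E'
from h import *
im=cv2.imread('pics/w12.png')[:,:,::-1].copy(); g=cv2.cvtColor(im,cv2.COLOR_RGB2GRAY)
for v in range(216,300,3): print(v,' '.join('%3d'%x for x in g[v,230:336:4]))
s=manip.sense(); c=manip.calibration('wrist'); Rm=R.from_quat(s['tool_rot']).as_matrix()
for k in ((0,18),(0,8),(0,-8),(18,0),(-18,0),(8,0)): print(k,proj(c,s['tcp_pos']+Rm@np.array([18.3,k[0],-14.2-k[1]])/1000).round(0))
# rod centreline below the blue wheel
hsv=cv2.cvtColor(im,cv2.COLOR_RGB2HSV)
for v in range(60,215,15):
  u=np.where(hsv[v,230:330,1]<70)[0]+230; print(v,(u.min(),u.max(),plane(c,(u.min()+u.max())/2,v,.12).round(4)) if len(u) else None)
E
```

```text
t 25.1 [0.4397 0.1788 0.1524] force [-0.1  0.6 -2.3] qd 0.014 gap 34.46876180007818
rod yaw 7.02 tool 4.51 rot z -2.52
expected hole px [280.2 240.3] rot tilt [ 0.0024 -0.0002]
lateral tool y 2.06 down 46.7 to tip 19.9 face to flange 123.6
216 165 164 164 164 165 163 162 162 162 162 161 161 162 162 164 164 164 163 163 164 164 165 165 163 163 164 165
219 163 165 165 164 168 166 167 167 168 168 169 169 166 165 165 166 164 165 164 163 163 163 162 164 164 164 165
222 161 163 162 161 161 162 161 161 161 163 165 165 166 168 170 171 170 170 171 171 170 169 168 170 168 167 167
225 170 171 170 171 168 169 168 167 162 139 106  95  97  96  97 100 108 136 160 164 167 167 168 169 174 173 171
228 169 170 171 171 171 169 108  95  94  94  96  95  96  98  99  98  94  98  97  96  95 162 166 166 166 165 164
231 164 164 165 164  97  94  94  95  95  95  96 106 119 144 132 107  97  97  94  96  96  98  99 172 172 172 171
234 169 170 170  93  93  96  96  93  97 105 151 174 190 196 195 192 184 136  98  99  98  99  97  99 176 177 177
237 170 169 135  95  95  96  97  96  97 120 140 130 138 136 127 187 186 170 
[... 2082 characters left out ...]
6 114 119 124 125 130 128 130 137 137 135 135 132 129 126 125 121 115  25  25  46
297  46  26  26  91 105 108 115 115 118 122 125 131 130 131 135 137 136 135 130 130 128 125 121 114  18  21  46
(0, 18) [283. 259.]
(0, 8) [283. 248.]
(0, -8) [283. 234.]
(18, 0) [328. 240.]
(-18, 0) [238. 240.]
(8, 0) [303. 240.]
60 None
75 None
90 None
105 (np.int64(270), np.int64(292), array([0.5115, 0.1851, 0.12  ]))
120 (np.int64(270), np.int64(292), array([0.5043, 0.1846, 0.12  ]))
135 (np.int64(270), np.int64(292), array([0.497, 0.184, 0.12 ]))
150 (np.int64(270), np.int64(292), array([0.4895, 0.1834, 0.12  ]))
165 (np.int64(273), np.int64(290), array([0.4819, 0.1826, 0.12  ]))
180 None
195 None
210 None
```

The cap's hole is visible as an ellipse centred at about (283,238), facing the rod and centred in the jaws. I thread it.

Request:
send_rows(
  motion=[
    {"gripper": 30,"travel": [0,-0.8,26],"rotation": [0,0,0]},
    {"gripper": 30,"travel": [0,0,20.5],"rotation": [0,0,0]},
    {"gripper": 30,"travel": [5,0,0],"rotation": [0,0,0]},
    {"gripper": 30,"travel": [5,0,0],"rotation": [0,0,0]},
    {"gripper": 30,"travel": [5,0,0],"rotation": [0,0,0]},
    {"gripper": 30,"travel": [7,0,0],"rotation": [0,0,0]},
    {"gripper": 30,"travel": [7,0,0],"rotation": [0,0,0]},
    {"gripper": 30,"travel": [7,0,0],"rotation": [0,0,0]},
    {"gripper": 30,"travel": [0,0,0],"rotation": [0,0,0]},
  ],
)

```text
t: 25.9
tcp_pos: [0.4776, 0.1828, 0.1055]
tool_rot: [0.999, 0.039, 0.002, -0.0]
force: [0.3, -0.1, -2.1]
finger_gap: 0.405
```

Request:
send_rows(
  motion=[
    {"gripper": 30,"travel": [5,0,0],"rotation": [0,0,0]},
    {"gripper": 30,"travel": [5,0,0],"rotation": [0,0,0]},
    {"gripper": 30,"travel": [3,0,0],"rotation": [0,0,0]},
    {"gripper": 30,"travel": [2,0,0],"rotation": [0,0,0]},
    {"gripper": 30,"travel": [0,0,0],"rotation": [0,0,0]},
  ],
)

```text
t: 26.32
tcp_pos: [0.4899, 0.1838, 0.1046]
tool_rot: [0.999, 0.04, 0.0, -0.0]
force: [0.2, 0.6, -2.3]
finger_gap: 0.404
```

Request:
send_rows(
  motion=[
    {"gripper": 30,"travel": [2,0,0],"rotation": [0,0,0]},
    {"gripper": 30,"travel": [2,0,0],"rotation": [0,0,0]},
    {"gripper": 30,"travel": [1,0,0],"rotation": [0,0,0]},
    {"gripper": 30,"travel": [0,0,0],"rotation": [0,0,0]},
  ],
)

```text
t: 26.65
tcp_pos: [0.4946, 0.1842, 0.1046]
tool_rot: [0.999, 0.04, 0.0, -0.0]
force: [-0.2, -0.0, -2.2]
finger_gap: 0.407
```

Request:
send_rows(
  motion=[
    {"gripper": 30,"travel": [1.5,0,0],"rotation": [0,0,0]},
    {"gripper": 30,"travel": [1.5,0,0],"rotation": [0,0,0]},
    {"gripper": 30,"travel": [0,0,0],"rotation": [0,0,0]},
  ],
)

```text
t: 26.9
tcp_pos: [0.4947, 0.1842, 0.1043]
tool_rot: [0.999, 0.04, -0.003, 0.0]
force: [-5.0, -0.2, -0.2]
finger_gap: 0.41
```

Request:
send_rows(
  motion=[
    {"gripper": 30,"travel": [2,0,0],"rotation": [0,0,0]},
    {"gripper": 30,"travel": [2,0,0],"rotation": [0,0,0]},
    {"gripper": 30,"travel": [0,0,0],"rotation": [0,0,0]},
    {"gripper": 30,"travel": [0,0,0],"rotation": [0,0,0]},
  ],
)

```text
t: 27.23
tcp_pos: [0.4947, 0.1842, 0.104]
tool_rot: [0.999, 0.04, -0.007, 0.001]
force: [-10.6, -1.8, 4.8]
finger_gap: 0.407
```

Run:
```python
from h import *
s=manip.sense();Rm=R.from_quat(s['tool_rot']).as_matrix(); c=manip.calibration('wrist'); im=manip.snapshot('wrist'); cv2.imwrite('pics/w13.png',im[:,:,::-1])
print(s['t'],s['tcp_pos'].round(4),Rm[:,0].round(4),s['force'],s['ft_torque'].round(2))
hsv=cv2.cvtColor(im,cv2.COLOR_RGB2HSV)
print([(v,*hsv[v,283]) for v in range(20,300,7)])
print('cap face/top px',[proj(c,s['tcp_pos']+Rm@np.array([18.3+d,0,-14.2-h])/1000).round(0) for d,h in ((0,18),(0,28),(20,28),(20,20),(48,20),(48,28))])
```

```text
27.2333 [0.4947 0.1842 0.104 ] [ 0.9967  0.0794 -0.014 ] [-10.62650812  -1.78285883   4.79790772] [-0.2   1.43 -0.02]
[(20, np.uint8(26), np.uint8(15), np.uint8(236)), (27, np.uint8(24), np.uint8(16), np.uint8(236)), (34, np.uint8(24), np.uint8(16), np.uint8(236)), (41, np.uint8(4), np.uint8(211), np.uint8(253)), (48, np.uint8(4), np.uint8(213), np.uint8(253)), (55, np.uint8(4), np.uint8(215), np.uint8(253)), (62, np.uint8(4), np.uint8(218), np.uint8(253)), (69, np.uint8(4), np.uint8(224), np.uint8(253)), (76, np.uint8(4), np.uint8(230), np.uint8(253)), (83, np.uint8(4), np.uint8(232), np.uint8(254)), (90, np.uint8(5), np.uint8(241), np.uint8(254)), (97, np.uint8(5), np.uint8(244), np.uint8(254)), (104, np.uint8(5), np.uint8(246), np.uint8(253)), (111, np.uint8(5), np.uint8(250), np.uint8(254)), (118, np.uint8(39), np.uint8(19), np.uint8(255)), (125, np.uint8(37), np.uint8(18), np.uint8(253)), (132, np.uint8(38), np.uint8(19), np.uint8(254)), (139, np.uint8(41), np.uint8(17), np.uint8(255)), (146, np.uint8(37), np.uint8(18), np.uint8(253)), (153, np.uint8(36), np.uint8(19), np.uint8(
[... 471 characters left out ...]
int8(103), np.uint8(220), np.uint8(217)), (230, np.uint8(104), np.uint8(219), np.uint8(217)), (237, np.uint8(103), np.uint8(227), np.uint8(217)), (244, np.uint8(103), np.uint8(221), np.uint8(216)), (251, np.uint8(103), np.uint8(217), np.uint8(217)), (258, np.uint8(103), np.uint8(221), np.uint8(216)), (265, np.uint8(104), np.uint8(212), np.uint8(217)), (272, np.uint8(23), np.uint8(196), np.uint8(238)), (279, np.uint8(21), np.uint8(195), np.uint8(173)), (286, np.uint8(21), np.uint8(192), np.uint8(174)), (293, np.uint8(20), np.uint8(189), np.uint8(174))]
cap face/top px [array([283., 259.]), array([283., 271.]), array([283., 211.]), array([283., 205.]), array([283., 117.]), array([283., 117.])]
```

The colour boundaries match a tight stack: blue rows 207–270, spacer 115–207, red 38–115, under 10.6 N of push. I ease off, open and lift away.

Request:
send_rows(
  motion=[
    {"gripper": 30,"travel": [-2.5,0,0],"rotation": [0,0,0]},
    {"gripper": 30,"travel": [-2,0,0],"rotation": [0,0,0]},
    {"gripper": 60,"travel": [0,0,0],"rotation": [0,0,0]},
    {"gripper": 85,"travel": [0,0,0],"rotation": [0,0,0]},
    {"gripper": 85,"travel": [0,0,0],"rotation": [0,0,0]},
    {"gripper": 85,"travel": [0,0,0],"rotation": [0,0,0]},
    {"gripper": 85,"travel": [0,0,-15],"rotation": [0,0,0]},
    {"gripper": 85,"travel": [0,0,-35],"rotation": [0,0,0]},
    {"gripper": 85,"travel": [0,0,-35],"rotation": [0,0,0]},
    {"gripper": 85,"travel": [-20,0,-10],"rotation": [0,0,0]},
    {"gripper": 85,"travel": [-20,0,0],"rotation": [0,0,0]},
    {"gripper": 85,"travel": [0,0,0],"rotation": [0,0,0]},
  ],
)

```text
t: 28.28
tcp_pos: [0.4537, 0.181, 0.2006]
tool_rot: [0.999, 0.04, -0.001, 0.0]
force: [-0.3, 0.9, -0.7]
finger_gap: 0.995
```

Run:
```python
from h import *
manip.snapshot('top');manip.snapshot('top')
s=manip.sense(); c=manip.calibration('wrist'); im=manip.snapshot('wrist'); cv2.imwrite('pics/w14.png',im[:,:,::-1])
print(s['t'],s['tcp_pos'].round(4),s['force'],s['finger_gap'])
hsv=cv2.cvtColor(im,cv2.COLOR_RGB2HSV); a=np.array([np.cos(.0777),np.sin(.0777)]); 
F=np.array([.4777,.18264])+.1037*a  # flange face
# sample top ridge of each part along its length; label by colour, and its lateral extents
def lab(p):
    h,S,V=map(int,hsv[p[1],p[0]]); return 'w' if S<60 else 'r' if h<8 else 'y' if h<30 else 'b' if h>95 else '?'
for n,x,r in (('red',-10,28),('spacer',-34,20),('blue',-58,28),('cap',-89.5,18)):
    row=[]
    for d in (-r,r):
        p=np.append(F+(x/1000)*a+np.array([-a[1],a[0]])*d/1000,.118); row.append(proj(c,p).round(0))
    t=proj(c,np.append(F+(x/1000)*a,.118+r/1000)).astype(int)
    v=t[1]; L=lab(t) if 0<=v<420 else '-'; print(n,t,L,'expected edges',row)
    if L!='-':
        v=int(row[0][1]); u=np.arange(150,420); ok=[q for q in u if lab((q,v))==L]
        if ok: 
            seg=[q for q in ok if abs(q-t[0])<110]; print('   seen',min(seg),max(seg))
us=283
p0,p1=[proj(c,np.append(F+k*a,.138)) for k in (0,-.115)]
prev=None
for f in np.linspace(0,1,300):
    p=(p0+f*(p1-p0)).astype(int)
    if 0<=p[1]<420:
        l=lab(p)
        if l!=prev: print('%.1f mm'%(-115*f),l,p); prev=l
```

```text
28.3833 [0.4574 0.1813 0.2   ] [-0.22639833 -0.83071835  0.11590606] 0.9941625088886928
red [283  21] r expected edges [array([330.,  34.]), array([237.,  34.])]
   seen 238 329
spacer [283  72] w expected edges [array([315.,  76.]), array([251.,  76.])]
   seen 252 314
blue [283 116] b expected edges [array([327., 117.]), array([239., 116.])]
   seen 240 326
cap [282 169] y expected edges [array([310., 166.]), array([256., 166.])]
   seen 173 391
-0.0 mm r [283   4]
-21.2 mm b [283  42]
-21.5 mm r [283  43]
-22.7 mm w [283  45]
-51.5 mm b [283  97]
-72.3 mm y [283 134]
```

Run:
```python
from h import *
a=cv2.imread('pics/top0.png'); b=manip.snapshot('top')[:,:,::-1]
d=cv2.absdiff(a,b).max(2)
for n,x0,y0,x1,y1 in (('glue',260,190,290,225),('mug',405,220,460,260),('cup',85,225,135,262),('can',435,145,482,185),('driver',262,228,285,295),('block',105,155,145,200)): print(n,(d[y0:y1,x0:x1]>60).mean().round(3))
print(manip.sign_off())
```

```text
glue 0.0
mug 0.0
cup 0.138
can 0.0
driver 0.214
block 0.048
the job is handed in; nothing more can be done
None
```

I threaded the red wheel, aluminium spacer, blue wheel and the smaller brass cap, hole towards the motor, onto the rod in that order. I pushed the stack home with about 10 N, let go, and handed the job in at about 28.5 s of the 72 s allowed; no verdict is reported.

- **Stack:** with the gripper clear, the last wrist picture shows the four colour bands meeting with no visible gap. The red, spacer and blue edges are within about 1 px of where a fully seated, centred stack should be. The flange position used for that check came from my own rod measurement.
- **Cap:** the edge check failed because the brass colour matched the bench. I judged the cap seated and centred from the push contact, which came where it was predicted, and from the blue-to-brass boundary.
- **Bystanders:** I compared the top picture before and after, without viewing it, because the picture limit was used up. The glue bottle, mug and spray can showed no change. The areas around the cup (14%), the screwdriver (21%) and the sanding block (5%) did. I think that is the arm and its shadow, since the tool's path stayed clear of them and no unexpected force showed, but I did not confirm it.

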